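Pack the cooler by the feel of the tins

ROBOT

A 6-joint arm with a two-finger parallel gripper is mounted at the origin on the work surface. World frame = base frame: x ahead of the robot, y to its left, z up, the work surface at z = 0. Lengths are in m, angles in rad, forces in N, time in s.
With the tool pointing down it reaches from about 0.35 to 0.975 m from the base axis. Payload 4.9 kg.
Tool frame: the origin (TCP) lies at the very end of the fingers, on their centre line; the grasp point (between the pads) lies 19 mm behind it (ctrl.tcp_to_grasp is the z of the grasp point in the tool frame, in m); z points along the fingers, y is the line along which they close (so a half turn about z gives the same grasp; the last joint's range is limited). The gripper opens to 85 mm and grips with 20 to 120 N. Pads are 22 mm wide; open, the fingers measure 114 mm over their backs; the gripper's body (76 mm by 85 mm) begins 54 mm behind the grasp point. The pads swing forward as they close: fully open they stand 13 mm farther back than shut.
Start: joints at [1.146, 0.053, 1.613, -0, 1.476, -0.119], TCP at [0.188, 0.596, 0.231] pointing down, gripper open.
Joint ranges: [-3.01, 3.01], [-1.01, 2.22], [0.06, 2.58], [-1.02, 4.17], [0.09, 2.62], [-3.14, 3.14]. Speed limits (rad/s): [2.57, 2.57, 3.14, 3.14, 3.14, 3.14].

INTERFACE

Orientations are given as a rotation vector (axis times angle).
In Python, from station import ctrl, eyes, job, nets gives the robot as it stands. The module is installed in compiled form; this text tells all that it offers.
- The arm moves only by the tool jog_arm, never from a script. Its argument "commands" is one flat list of numbers, 7 for each row, row after row: the shift along the tool's x, y, z each as a share of 0.06 m, from -1 to 1, then the turn, a rotation vector about the tool's x, y, z each as a share of 0.1 rad, from -1 to 1, then the finger opening in mm, from 0 to 85.4. In form: [x, y, z, ax, ay, az, grip, x, y, z, ax, ay, az, grip, ...]. A call has 1 to 20 rows; each row shifts and turns the commanded pose from where the row before left it, along the tool's axes as they then stand; what a row does not reach is not made up. A row lasts 1/8 s, in which the tool goes at most 62.5 mm and 10.7 degrees, less where a joint would pass 70% of its speed; a pose out of reach is approached as far as the arm can. A call with a number of a shift or a turn outside -1 to 1 is refused whole. A call with a gripper value outside its range is refused whole. The fingers move at their own pace and stop on an object; "newtons" is the grip in N (left out, the last holds). Time passes only in rows, so rows that do not move let the fingers close. It gives the time, the measured TCP pose, the force, the opening and the grip force at its end, in the units of the state.
- ctrl.get_obs(): the state, without advancing time (a new reading comes with each control period).
- eyes.get_image(name): name is "scene" or "top"; returns a dict with "image" (420x560x3 uint8, red, green, blue), "z_map" (420x560 float32, m along the optical axis (not along the pixel's ray), 0 where there is no reading), "K" (3x3 intrinsics, pixels), "cam_to_world" (4x4, takes a point from camera to world coordinates). Camera axes: x right, y up, looking along -z (the intrinsics and any distortion apply to the point x, -y, -z); pixel columns grow to the right and rows downward; lengths in m; the calibration is good to about 2 mm. A picture is of the moment at which its call begins.
- job.finish_job(): hands the job in; it is judged then, once.
Trained networks look in the newest picture that a camera, given by its name, has taken for a name from the list of things; names that differ only in an ending like _2 or _b are one class to them, and where a whole thing is asked for, a point or a joint stands for the part that bears it (a point fixed in the world has none). Each returns a list of dicts, best first, with "p" (0 to 1); they miss things now and then, are a little off and sometimes report something else, mostly with a low value. They report only what shows in the picture. A call takes as long as a camera call. They do not tell look-alikes from the thing itself.
- nets.silhouettes(camera, name): "mask" (420x560 bool, what is visible of it) and "bbox" ([left, top, right, bottom] in pixels, round what is visible of it).
The state is a dict: "t": time; "q": joint angles; "dq": joint speeds; "effort": joint torques, N m; "tool_pos": TCP position; "tool_rot": TCP orientation; "contact_force": force on the tool from outside, world axes, zero at the start; "wrist_torque": the same for the moment, N m; "opening": finger opening in m; "grip_force": force on a finger pad.
Only numpy, scipy, OpenCV 4.12 (cv2) and the standard library are available. Lean on these libraries where they do the work, as an engineer would, in place of code of your own. Each camera call takes 0.05 s, during which the arm holds its last target. There are 200 camera calls.

TASK

Slide the cooler's hatch open as far as it goes, put the ice brick in first, then lift each aluminium tin to feel its weight: tins of 350 g or more still hold food and go in the cooler, lighter ones are as good as empty and stay (or go back) on the tablecloth (a tin within 50 g of that limit may go either way). Everything in the cooler stands upright directly on its floor, side by side, and every tin left on the table stands upright. Then slide the hatch fully home against its stop, swing the red latch lever all the way over the hatch, and leave the bowl, cup and spoon alone.

Things in the scene. Friction and masses are not known exactly. Their poses are not given: they have to be found in the camera images.
- cooler: blue cooler box, fixed, 500 x 380 mm, rim 150 mm high. Origin: on the table under the centre of its compartment; own x away from the robot, y left, z up. Compartment (open on top when the hatch is back): x -115 to 115 mm, y -170 to 170 mm, flat inner floor at z = 50 mm, walls 20 mm thick. From x = 135 to 365 mm it is solid up to the rim; the open hatch lies over that
- hatch (a joint): white flat sliding hatch, 12 mm thick, top 162 mm above the table, slides along the cooler's x. 0 = shut against its front stop, 0.23 m = open against its rear stop (its front edge then at cooler x = 117 mm). About 3 N of friction, stays where left, hard stop at each end
- hatch_grip (a point): point on the blue bar grip of the hatch, 182 mm above the table, moves with the hatch; with the hatch shut at cooler x = -90, y = -80 mm. The bar is 16 mm thick along the cooler's x, 90 mm long along its y, from the hatch top (162 mm) up to 196 mm above the table
- latch (a joint): red latch lever on the front rim, vertical pivot at cooler x = -125, y = 130 mm. 0 = unlatched, lying along the rim towards the cooler's -y; 1.571 rad = fully latched, pointing along cooler +x over the hatch, hard stop; grows anticlockwise seen from above. Friction 0.12 N m, stays where left; does not hinder the hatch
- latch_knob (a point): point on the upright round red knob at the lever's end, 70 mm from the pivot, 186 mm above the table; the knob is 18 mm across and reaches from the lever's top (166 mm above the table) to 200 mm
- latch_pivot (a point): the latch's vertical pivot axis at the same height (186 mm above the table); turns with the lever
- tin_1: one of up to 4 look-alike closed aluminium food tins (may be absent), hidden weight 120 to 720 g, differs every time. Base 90 (own x) x 70 mm (own y), lid rim 94 x 74, lid top 50 mm above base. Black bar handle centred on the lid: 60 mm long along own x, 14 mm thick along y, top 84 mm above base. Origin: centre of underside, z up
- tin_2: one of up to 4 look-alike closed aluminium food tins (may be absent), hidden weight 120 to 720 g, differs every time. Base 90 (own x) x 70 mm (own y), lid rim 94 x 74, lid top 50 mm above base. Black bar handle centred on the lid: 60 mm long along own x, 14 mm thick along y, top 84 mm above base. Origin: centre of underside, z up
- tin_3: one of up to 4 look-alike closed aluminium food tins (may be absent), hidden weight 120 to 720 g, differs every time. Base 90 (own x) x 70 mm (own y), lid rim 94 x 74, lid top 50 mm above base. Black bar handle centred on the lid: 60 mm long along own x, 14 mm thick along y, top 84 mm above base. Origin: centre of underside, z up
- tin_4: one of up to 4 look-alike closed aluminium food tins (may be absent), hidden weight 120 to 720 g, differs every time. Base 90 (own x) x 70 mm (own y), lid rim 94 x 74, lid top 50 mm above base. Black bar handle centred on the lid: 60 mm long along own x, 14 mm thick along y, top 84 mm above base. Origin: centre of underside, z up
- ice_brick: pale blue hard-plastic ice brick lying on the table, 100 mm (own x) by 45 mm (own y) by 60 mm high, 360 to 590 g. Origin: centre of its underside, z up
- glass_bowl: bystander: glass bowl, 130 mm across, 60 mm high, on the far right of the table. Origin: centre of its underside
- red_cup: bystander: red plastic cup, 76 mm across, 100 mm high. Origin: centre of its underside
- serving_spoon: bystander: steel serving spoon lying flat, 220 mm long along its x. Origin: under its middle
There are look-alikes about, which are no part of the job. Leave any blue, green or yellow look-alike of the tin_2 alone.

How it is judged:
On the way, in this order (a step that is already met when the one before it is completed fails the run):
1. the hatch is slid open to its rear stop (value of joint hatch above 0.222 m), for 0.1 s.
2. the ice brick stands on the cooler floor, let go, before any tin is in (x of ice_brick in the frame of cooler between -0.115 and 0.115 m and y of ice_brick in the frame of cooler between -0.17 and 0.17 m and z of ice_brick in the frame of cooler between 0.04 and 0.062 m and angle between ice_brick's own z axis and vertical below 0.2 rad and contact force between the fingers and ice_brick below 0.1 N and not (x of tin_1 in the frame of cooler between -0.115 and 0.115 m and y of tin_1 in the frame of cooler between -0.17 and 0.17 m and z of tin_1 in the frame of cooler between 0.04 and 0.062 m and angle between tin_1's own z axis and vertical below 0.2 rad) and not (x of tin_2 in the frame of cooler between -0.115 and 0.115 m and y of tin_2 in the frame of cooler between -0.17 and 0.17 m and z of tin_2 in the frame of cooler between 0.04 and 0.062 m and angle between tin_2's own z axis and vertical below 0.2 rad) and not (x of tin_3 in the frame of cooler between -0.115 and 0.115 m and y of tin_3 in the frame of cooler between -0.17 and 0.17 m and z of tin_3 in the frame of cooler between 0.04 and 0.062 m and angle between tin_3's own z axis and vertical below 0.2 rad) and not (x of tin_4 in the frame of cooler between -0.115 and 0.115 m and y of tin_4 in the frame of cooler between -0.17 and 0.17 m and z of tin_4 in the frame of cooler between 0.04 and 0.062 m and angle between tin_4's own z axis and vertical below 0.2 rad)), for 0.2 s.
3. with ice brick and tins sorted, the hatch is slid fully home (value of joint hatch below 0.005 m and x of ice_brick in the frame of cooler between -0.115 and 0.115 m and y of ice_brick in the frame of cooler between -0.17 and 0.17 m and z of ice_brick in the frame of cooler between 0.04 and 0.062 m and angle between ice_brick's own z axis and vertical below 0.2 rad and ((x of tin_1 in the frame of cooler between -0.115 and 0.115 m and y of tin_1 in the frame of cooler between -0.17 and 0.17 m and z of tin_1 in the frame of cooler between 0.04 and 0.062 m and angle between tin_1's own z axis and vertical below 0.2 rad and contact force between tin_1 and anything else above 2.94 N) or (height (world z) of tin_1 below 0.012 m and angle between tin_1's own z axis and vertical below 0.2 rad and contact force between tin_1 and anything else below 3.93 N)) and ((x of tin_2 in the frame of cooler between -0.115 and 0.115 m and y of tin_2 in the frame of cooler between -0.17 and 0.17 m and z of tin_2 in the frame of cooler between 0.04 and 0.062 m and angle between tin_2's own z axis and vertical below 0.2 rad and contact force between tin_2 and anything else above 2.94 N) or (height (world z) of tin_2 below 0.012 m and angle between tin_2's own z axis and vertical below 0.2 rad and contact force between tin_2 and anything else below 3.93 N)) and ((x of tin_3 in the frame of cooler between -0.115 and 0.115 m and y of tin_3 in the frame of cooler between -0.17 and 0.17 m and z of tin_3 in the frame of cooler between 0.04 and 0.062 m and angle between tin_3's own z axis and vertical below 0.2 rad and contact force between tin_3 and anything else above 2.94 N) or (height (world z) of tin_3 below 0.012 m and angle between tin_3's own z axis and vertical below 0.2 rad and contact force between tin_3 and anything else below 3.93 N)) and ((x of tin_4 in the frame of cooler between -0.115 and 0.115 m and y of tin_4 in the frame of cooler between -0.17 and 0.17 m and z of tin_4 in the frame of cooler between 0.04 and 0.062 m and angle between tin_4's own z axis and vertical below 0.2 rad and contact force between tin_4 and anything else above 2.94 N) or (height (world z) of tin_4 below 0.012 m and angle between tin_4's own z axis and vertical below 0.2 rad and contact force between tin_4 and anything else below 3.93 N))), for 0.2 s.
4. the latch lever is swung over (value of joint hatch below 0.005 m and value of joint latch above 1.4 rad), for 0.2 s.
At the end, for the whole second after the job is handed in: hatch within 5 mm of shut, latch beyond 1.4 rad; ice brick and every tin heavier than 400 g upright (within 0.2 rad) on the cooler floor, every tin lighter than 300 g upright on the table, tins between 300 and 400 g in either place; all let go and at rest (all of step 4 and x of ice_brick in the frame of cooler between -0.115 and 0.115 m and y of ice_brick in the frame of cooler between -0.17 and 0.17 m and z of ice_brick in the frame of cooler between 0.04 and 0.062 m and angle between ice_brick's own z axis and vertical below 0.2 rad and ((x of tin_1 in the frame of cooler between -0.115 and 0.115 m and y of tin_1 in the frame of cooler between -0.17 and 0.17 m and z of tin_1 in the frame of cooler between 0.04 and 0.062 m and angle between tin_1's own z axis and vertical below 0.2 rad and contact force between tin_1 and anything else above 2.94 N) or (height (world z) of tin_1 below 0.012 m and angle between tin_1's own z axis and vertical below 0.2 rad and contact force between tin_1 and anything else below 3.93 N)) and ((x of tin_2 in the frame of cooler between -0.115 and 0.115 m and y of tin_2 in the frame of cooler between -0.17 and 0.17 m and z of tin_2 in the frame of cooler between 0.04 and 0.062 m and angle between tin_2's own z axis and vertical below 0.2 rad and contact force between tin_2 and anything else above 2.94 N) or (height (world z) of tin_2 below 0.012 m and angle between tin_2's own z axis and vertical below 0.2 rad and contact force between tin_2 and anything else below 3.93 N)) and ((x of tin_3 in the frame of cooler between -0.115 and 0.115 m and y of tin_3 in the frame of cooler between -0.17 and 0.17 m and z of tin_3 in the frame of cooler between 0.04 and 0.062 m and angle between tin_3's own z axis and vertical below 0.2 rad and contact force between tin_3 and anything else above 2.94 N) or (height (world z) of tin_3 below 0.012 m and angle between tin_3's own z axis and vertical below 0.2 rad and contact force between tin_3 and anything else below 3.93 N)) and ((x of tin_4 in the frame of cooler between -0.115 and 0.115 m and y of tin_4 in the frame of cooler between -0.17 and 0.17 m and z of tin_4 in the frame of cooler between 0.04 and 0.062 m and angle between tin_4's own z axis and vertical below 0.2 rad and contact force between tin_4 and anything else above 2.94 N) or (height (world z) of tin_4 below 0.012 m and angle between tin_4's own z axis and vertical below 0.2 rad and contact force between tin_4 and anything else below 3.93 N)) and linear speed of each of tin_1, tin_2, tin_3, tin_4, ice_brick below 0.03 m/s); the robot touches nothing.
It fails at once if the glass bowl is pushed about (over 30 mm) (distance of glass_bowl from where it was at the start of the episode above 0.03 m).
It fails at once if the red cup is pushed about (over 30 mm) (distance of red_cup from where it was at the start of the episode above 0.03 m).
It fails at once if the serving spoon is pushed about (over 30 mm) (distance of serving_spoon from where it was at the start of the episode above 0.03 m).
Of tin_1, tin_2, tin_3, tin_4 only 3 to 4 are there at a start; the rules pass over those that are not, and their reading is None.
At some moment in a run one of tin_1, tin_2, tin_3, tin_4, ice_brick may be knocked a few centimetres aside while the robot is not near it.
It also fails if it takes over 210 s, if anything falls off the work surface, if the arm or the gripper's body presses on something with over 40 N, if the wrist force passes 120 N, or if a joint passes its speed limit or range.

## Working session

There is one attempt and no reset: what is moved stays moved. The work goes in short steps, Python scripts to look and compute and a tool call to move; the robot and the scene stay as the last step left them, time stands still between calls to the robot, and variables do not carry over. Pictures are saved under pics/ and viewed, at most 14 in all, crops included, and the job is handed in when it is done.

Besides the shell and the picture viewer there is one more tool, called after "Call:" in YAML: its name, and indented under it one key for each argument. jog_arm: Moves the arm, as the interface text tells. Shift numbers are shares of 0.06 m and turn numbers shares of 0.1 rad, none past 1 either way. Its arguments: {"type":"object","properties":{"commands":{"type":"array","items":{"type":"number"}},"newtons":{"type":"number"}},"required":["commands"]}

```bash
mkdir -p pics
cat > h.py <<'E'
import numpy as np,cv2
from scipy.spatial.transform import Rotation as R
from station import ctrl,eyes,job,nets
def pts(im):
    z=im["z_map"];K=im["K"];v,u=np.indices(z.shape)
    p=np.stack([(u-K[0,2])/K[0,0]*z,-(v-K[1,2])/K[1,1]*z,-z],-1)
    T=im["cam_to_world"];w=p@T[:3,:3].T+T[:3,3];w[z==0]=np.nan;return w
def rect(xy):
    (c,s,a)=cv2.minAreaRect((xy*1000).astype(np.float32));
    if s[0]<s[1]: s=s[::-1];a+=90
    return np.round(c,1),np.round(s,1),round((a+90)%180-90,1)
def st():
    o=ctrl.get_obs();print("t",round(o["t"],2),"pos",np.round(o["tool_pos"],4),"rot",np.round(o["tool_rot"],3),"F",np.round(o["contact_force"],2),"op",round(o["opening"],4),"g",round(o["grip_force"],1));return o
E
python3 - <<'E'
from h import *
st();print(R.from_rotvec(ctrl.get_obs()["tool_rot"]).as_matrix().round(3))
for c in("scene","top"):
    im=eyes.get_image(c);cv2.imwrite(f"pics/{c}0.png",im["image"][:,:,::-1]);w=pts(im)
    print(c,im["cam_to_world"].round(3).tolist(),im["K"].round(1).tolist())
    for n in("cooler","hatch","hatch_grip","latch","latch_knob","tin_1","ice_brick","glass_bowl","red_cup","serving_spoon"):
        for d in nets.silhouettes(c,n):
            p=w[d["mask"]];p=p[~np.isnan(p[:,0])]
            if len(p)>5: print(n,round(d["p"],2),np.round(d["bbox"]),"rect",*rect(p[:,:2]),"z",np.nanpercentile(p[:,2],[2,50,98]).round(3))
E
```

```text
t 0.0 pos [0.1879 0.5954 0.2301] rot [-4.780e-01 -3.104e+00  3.000e-03] F [0.29 0.73 0.22] op 0.0858 g 0.0
[[-0.954  0.301 -0.001]
 [ 0.301  0.954 -0.002]
 [ 0.    -0.002 -1.   ]]
scene [[0.546, -0.573, 0.611, 1.177], [0.837, 0.39, -0.383, -0.532], [-0.019, 0.721, 0.693, 0.863], [0.0, 0.0, 0.0, 1.0]] [[382.2, 0.0, 273.3], [0.0, 382.2, 209.4], [0.0, 0.0, 1.0]]
cooler 0.75 [295. 119. 521. 301.] rect [558.6 339. ] [716.9 617.2] -4.7 z [0.015 0.15  0.17 ]
hatch 0.81 [320. 136. 462. 215.] rect [576.8 232.6] [361.7 309.3] 85.7 z [0.156 0.162 0.187]
hatch_grip 0.95 [320. 134. 465. 215.] rect [579.6 230.5] [352.4 303.4] 84.9 z [0.159 0.162 0.188]
latch 0.75 [366. 126. 388. 135.] rect [355.6 444.8] [348.4  56.4] -52.7 z [0.153 0.169 0.2  ]
latch 0.59 [311. 259. 365. 307.] rect [754.1 -78.5] [180.3 142.5] -56.8 z [0.    0.028 0.061]
latch_knob 0.69 [362. 122. 386. 138.] rect [346.5 438. ] [347.4  62.4] -48.5 z [0.002 0.168 0.2  ]
tin_1 0.96 [ 86. 242. 116. 284.] rect [ 325.8 -587. ] [159.5  88.2] -10.2 z [0.006 0.05  0.085]
tin_1 0.96 [112. 276. 162. 322.] rect [ 501.2 -540.1] [139.5  90. ] 16
[... 2393 characters left out ...]

tin_1 0.71 [403. 250. 430. 278.] rect [ 352.9 -594.1] [105.9  92.5] -10.1 z [0.001 0.05  0.086]
tin_1 0.67 [391. 201. 418. 232.] rect [ 520.3 -546. ] [103.6  89.5] 14.1 z [0.001 0.049 0.086]
ice_brick 0.73 [274. 226. 297. 247.] rect [ 447.5 -109.6] [94.9 42.6] -30.6 z [0.053 0.06  0.065]
glass_bowl 0.92 [262. 127. 301. 158.] rect [773.2 -99.6] [135.5 125.9] -72.2 z [-0.001  0.024  0.063]
glass_bowl 0.57 [350. 166. 404. 195.] rect [ 648.5 -456.6] [208.1  46.8] -72.2 z [-0.001  0.013  0.024]
red_cup 0.79 [311. 135. 334. 160.] rect [ 750.7 -238.8] [72.5 71.7] 86.3 z [-0.001  0.045  0.102]
serving_spoon 0.63 [353. 166. 403. 194.] rect [ 661.9 -455.3] [212.8  47.4] -61.7 z [-0.004  0.013  0.024]
```

View pics/scene0.png

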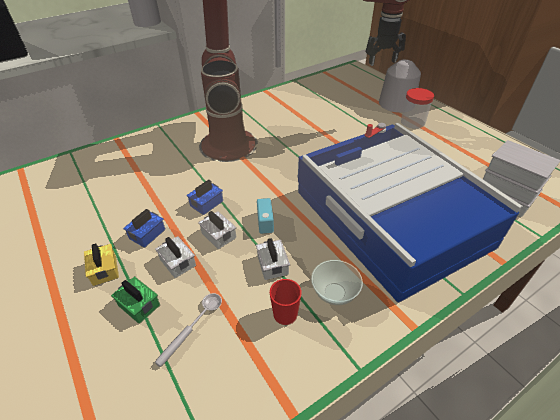

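View pics/top0.png

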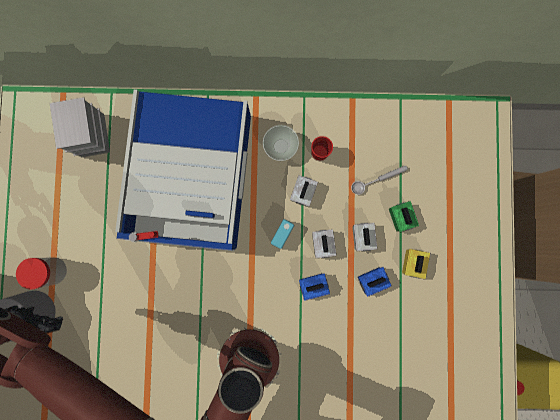

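The scene view shows the robot behind, the cooler on the right with its hatch ajar, and the ice brick at (265,215). The aluminium tins are at (218,228), (175,253) and (272,258); the others are blue, green and yellow look-alikes. In the top view the hatch grip is at (200,214), the latch at (145,236), the ice at (283,234), and the tins at (304,190), (324,243) and (366,237).

Run:
```python
from h import *
W=[];C=[]
for c in("top","scene"):
    im=eyes.get_image(c);w=pts(im);rgb=im["image"].astype(int);W.append(w);C.append(rgb)
    r,g,b=rgb[...,0],rgb[...,1],rgb[...,2]
    reg=(w[...,0]>.3)&(w[...,0]<.97)&(w[...,1]>-.02)&(w[...,1]<.55)
    m=reg&(w[...,2]>.14)&(w[...,2]<.175)
    if c=="top": np.save("t.npy",w[m])
    m=cv2.morphologyEx(m.astype(np.uint8),cv2.MORPH_OPEN,np.ones((2,2)))>0
    print(c,"outer",*rect(w[m][:,:2]))
    a=np.radians(-4.6);Rm=np.array([[np.cos(a),np.sin(a)],[-np.sin(a),np.cos(a)]])
    q=w[m][:,:2]@Rm.T; print("extent in rotated axes pct",np.percentile(q,[.5,1,99,99.5],axis=0).round(3).tolist())
    m2=reg&(w[...,2]>.178)&(w[...,2]<.21)&(b>r+25);print("grip",m2.sum(),*(rect(w[m2][:,:2]) if m2.sum()>3 else ()),np.nanmax(w[m2][:,2]) if m2.any() else 0)
    m3=reg&(r>b+60)&(r>g+60)&(w[...,2]>.155);print("latch",m3.sum(),*rect(w[m3][:,:2]))
    m3&=w[...,2]>.185;print("knob",m3.sum(),w[m3].mean(0).round(4) if m3.any() else 0)
    m4=reg&(r>170)&(abs(r-b)<25)&(w[...,2]>.155)&(w[...,2]<.166);print("hatch",*rect(w[m4][:,:2]))
    m5=(w[...,0]>.2)&(w[...,0]<.7)&(w[...,1]>-.5)&(w[...,1]<-.1)&(w[...,2]>.075)&(w[...,2]<.1)
    n,l,s,ce=cv2.connectedComponentsWithStats(m5.astype(np.uint8))
    for i in range(1,n):
        if s[i,4]>8:
            q=w[l==i];print("handle",s[i,4],*rect(q[:,:2]),q[:,:2].mean(0).round(4),"ztop",np.percentile(q[:,2],95).round(4),"px",ce[i].round())
    m6=(w[...,0]>.38)&(w[...,0]<.52)&(w[...,1]>-.2)&(w[...,1]<-.04)&(w[...,2]>.05)&(w[...,2]<.07)&(b>r+20)
    print("ice",*rect(w[m6][:,:2]),np.median(w[m6][:,2]))
```

```text
top outer [735.  193.4] [566.1 445.3] 52.4
extent in rotated axes pct [[nan, nan], [nan, nan], [nan, nan], [nan, nan]]
grip 130 [503.9 157.6] [89.5 15.1] 84.8 0.2030544245797139
latch 121 [432.6 330.4] [68.4 20.8] -82.1
knob 24 [0.4358 0.305  0.1993]
hatch [668.3 297.3] [520.4 470.7] 85.7
handle 69 [ 602.5 -181.2] [58.6 13.7] -18.8 [ 0.6022 -0.1812] ztop 0.0883 px [304. 190.]
handle 77 [ 444.1 -401.4] [59.2 14.4] 6.8 [ 0.444  -0.4008] ztop 0.0878 px [367. 237.]
handle 73 [ 417.  -256.6] [59.2 14.3] 7.9 [ 0.4165 -0.2562] ztop 0.0901 px [325. 244.]
handle 76 [ 288.3 -435.7] [58.2 14.7] -68.1 [ 0.2883 -0.4357] ztop 0.0879 px [377. 282.]
handle 76 [ 265.7 -223.9] [59.8 14.9] -74.6 [ 0.2662 -0.2248] ztop 0.0869 px [315. 288.]
ice [ 448.8 -108.1] [98.5 43.3] -27.5 0.05927649517011058
scene outer [667.8 406.1] [871.1 325.5] -47.3
extent in rotated axes pct [[nan, nan], [nan, nan], [nan, nan], [nan, nan]]
grip 125 [506.1 156.5] [85.9 20.5] 85.2 0.2007003459665906
latch 76 [436.5 329.8] [69. 21.] -81.2
knob 14 [0.4393 0.3056 0.1998]
hatch [661.4 288.2] [512.5 460. ] 87.6
handle 87 [ 268.8 -224.3] [61.6 15.6] -72.8 [ 0.271 -0.225] ztop 0.0854 px [203. 185.]
handle 105 [ 292.1 -436.9] [59.7 16.4] -67.3 [ 0.294  -0.4374] ztop 0.0864 px [140. 216.]
handle 94 [ 419.7 -256.6] [59.8 15.3] 8.2 [ 0.4229 -0.2577] ztop 0.0866 px [216. 218.]
handle 100 [ 448.  -401.7] [59.1 14.7] 6.3 [ 0.4503 -0.4022] ztop 0.0863 px [172. 245.]
handle 102 [ 608.1 -182.6] [58.8 14.3] -18.9 [ 0.6088 -0.1834] ztop 0.0868 px [272. 247.]
ice [ 452.4 -109.6] [100.3  44.4] -27.7 0.05951959190571143
```

```bash
cat >> h.py <<'E'
def plan(wps):
    """wps: (x,y,z,phi_deg,grip_mm,step_m). Prints segments 'n x row'; turn rows first, then straight shift."""
    o=ctrl.get_obs();p=np.array(o["tool_pos"]);M=R.from_rotvec(o["tool_rot"]).as_matrix()
    ph=np.degrees(np.arctan2(M[1,0],M[0,0]));print("at",p.round(4),"phi",ph.round(2),"tilt",np.round(M[2,:2],4))
    for x,y,z,t,g,s in wps:
        d=-np.radians((t-ph+180)%360-180)
        if abs(d)>.004:
            n=int(np.ceil(abs(d)/.1));a=round(d/n/.1,2);print(f"{n} x [0,0,0,0,0,{a},{g}]");ph-=np.degrees(a*n*.1)
        c,sn=np.cos(np.radians(ph)),np.sin(np.radians(ph));T=np.array([[c,sn,0],[sn,-c,0],[0,0,-1]])
        v=T.T@(np.array([x,y,z])-p)
        if np.abs(v).max()>.0004:
            n=int(np.ceil(np.linalg.norm(v)/s));r=np.round(v/n/.06,2)+0.;print(f"{n} x [{r[0]:g},{r[1]:g},{r[2]:g},0,0,0,{g}]");p=p+T@(r*n*.06)
YAW=-4.9;O=np.array([.5404,.2343])
def cool(x,y):
    a=np.radians(YAW);return O+np.array([[np.cos(a),-np.sin(a)],[np.sin(a),np.cos(a)]])@[x,y]
E
python3 -c "
from h import *
plan([(.3,.45,.3,85.1,50,.055),(.505,.157,.3,85.1,50,.055),(.505,.157,.172,85.1,50,.04)])"
```

```text
at [0.1881 0.596  0.2313] phi 162.48 tilt [ 0. -0.]
14 x [0,0,0,0,0,0.96,50]
4 x [-0.57,0.51,-0.29,0,0,0,50]
1 x [0,0,0,0,0,0.07,50]
7 x [-0.65,0.55,0,0,0,0,50]
4 x [0,0,0.54,0,0,0,50]
```

Call:
jog_arm:
  commands: [0,0,-0.5,0,0,0.96,50,0,0,-0.5,0,0,0.96,50,0,0,-0.16,0,0,0.96,50,0,0,0,0,0,0.96,50,0,0,0,0,0,0.96,50,0,0,0,0,0,0.96,50,0,0,0,0,0,0.96,50,0,0,0,0,0,0.96,50,0,0,0,0,0,0.96,50,0,0,0,0,0,0.96,50,0,0,0,0,0,0.96,50,0,0,0,0,0,0.96,50,0,0,0,0,0,0.96,50,0,0,0,0,0,1,50]
  newtons: 40

```text
t: 2.95
tool_pos: [0.1881, 0.596, 0.3009]
tool_rot: [-2.315, -2.124, 0.0]
contact_force: [-0.4, -0.3, 0.1]
opening: 0.0498
grip_force: 0.0
```

Call:
jog_arm:
  commands: [-0.57,0.51,0,0,0,0,50,-0.57,0.51,0,0,0,0,50,-0.57,0.51,0,0,0,0,50,-0.57,0.51,0,0,0,0,50,-0.65,0.55,0,0,0,0,50,-0.65,0.55,0,0,0,0,50,-0.65,0.55,0,0,0,0,50,-0.65,0.55,0,0,0,0,50,-0.65,0.55,0,0,0,0,50,-0.65,0.55,0,0,0,0,50,-0.65,0.55,0,0,0,0,50,0,0,0,0,0,0,50,0,0,0,0,0,0,50]

```text
t: 4.58
tool_pos: [0.5061, 0.1585, 0.3009]
tool_rot: [-2.312, -2.127, 0.0]
contact_force: [-0.1, 0.4, 0.9]
opening: 0.0497
grip_force: 0.0
```

```bash
sed -i 's/abs(d)>.004/abs(d)>.008/' h.py; python3 -c "
from h import *
st();plan([(.505,.157,.3,85.1,50,.04),(.505,.157,.172,85.1,50,.04)])"
```

```text
t 4.58 pos [0.5061 0.1585 0.3009] rot [-2.312 -2.127  0.   ] F [-0.11  0.43  0.87] op 0.0497 g 0.0
at [0.5061 0.1585 0.3009] phi 85.23 tilt [ 0.0004 -0.0004]
1 x [-0.03,-0.02,0.01,0,0,0,50]
4 x [0,0,0.53,0,0,0,50]
```

Call:
jog_arm:
  commands: [-0.03,-0.02,0.53,0,0,0,50,0,0,0.53,0,0,0,50,0,0,0.53,0,0,0,50,0,0,0.53,0,0,0,50,0,0,0,0,0,0,0,0,0,0,0,0,0,0,0,0,0,0,0,0,0,0,0,0,0,0,0,0,0,0,0,0,0,0,0,0,0,0,0,0,0,0]

```text
t: 5.82
tool_pos: [0.5055, 0.1575, 0.1751]
tool_rot: [-2.311, -2.127, -0.004]
contact_force: [-3.1, 5.0, 0.8]
opening: 0.0152
grip_force: 44.1
```

Call:
jog_arm:
  commands: [0,0.3,0,0,0,0,0,0,0.3,0,0,0,0,0,0,0.3,0,0,0,0,0,0,0.3,0,0,0,0,0,0,0.3,0,0,0,0,0,0,0.3,0,0,0,0,0,0,0.3,0,0,0,0,0,0,0.3,0,0,0,0,0,0,0.3,0,0,0,0,0,0,0,0,0,0,0,0]

```text
t: 7.08
tool_pos: [0.669, 0.1444, 0.1752]
tool_rot: [2.31, 2.127, 0.009]
contact_force: [3.4, 4.9, -0.1]
opening: 0.0151
grip_force: 43.8
```

Call:
jog_arm:
  commands: [0,0.1,0,0,0,0,0,0,0.1,0,0,0,0,0,0,0,0,0,0,0,0]

```text
t: 7.45
tool_pos: [0.6743, 0.1439, 0.1751]
tool_rot: [-2.303, -2.122, 0.011]
contact_force: [-21.8, 5.5, 10.7]
opening: 0.0153
grip_force: 45.6
```

Call:
jog_arm:
  commands: [0,-0.08,0,0,0,0,0,0,0,0,0,0,0,40,0,0,0,0,0,0,40,0,0,-0.4,0,0,0,50,0,0,-0.9,0,0,0,50,0,0,-0.9,0,0,0,50,-0.9,0,0,0,0,0.9,60,-0.9,0,0,0,0,0.9,60,0,0,0,0,0,0,60]

```text
t: 8.57
tool_pos: [0.6599, 0.0317, 0.3061]
tool_rot: [2.498, 1.903, -0.001]
contact_force: [0.4, 0.7, -0.2]
opening: 0.0601
grip_force: 0.0
```

```bash
cat >> h.py <<'E'
def look(tag):
    out={}
    for c in("top","scene"):
        im=eyes.get_image(c);w=pts(im);rgb=im["image"].astype(int);r,b=rgb[...,0],rgb[...,2]
        cv2.imwrite(f"pics/{tag}_{c}.png",im["image"][:,:,::-1]);print(c)
        m5=(w[...,0]>.2)&(w[...,0]<.72)&(w[...,1]>-.5)&(w[...,1]<.0)&(w[...,2]>.075)&(w[...,2]<.1)
        m5|=(w[...,0]>.42)&(w[...,0]<.68)&(w[...,1]>.05)&(w[...,1]<.4)&(w[...,2]>.12)&(w[...,2]<.142)
        n,l,s,ce=cv2.connectedComponentsWithStats(m5.astype(np.uint8))
        for i in range(1,n):
            if s[i,4]>25: q=w[l==i];print(" handle",s[i,4],*rect(q[:,:2]),"ztop",np.percentile(q[:,2],90).round(3),"px",ce[i].round())
        m6=(w[...,0]>.3)&(w[...,0]<.7)&(w[...,1]>-.25)&(w[...,1]<.0)&(w[...,2]>.052)&(w[...,2]<.07)&(b>r+20)
        m6|=(w[...,0]>.42)&(w[...,0]<.68)&(w[...,1]>.05)&(w[...,1]<.42)&(w[...,2]>.1)&(w[...,2]<.118)&(b>r+20)
        n,l,s,ce=cv2.connectedComponentsWithStats(m6.astype(np.uint8))
        for i in range(1,n):
            if s[i,4]>60: q=w[l==i];print(" ice",s[i,4],*rect(q[:,:2]),"z",np.median(q[:,2]).round(3))
        m2=(w[...,0]>.35)&(w[...,0]<.8)&(w[...,1]>.0)&(w[...,1]<.3)&(w[...,2]>.183)&(w[...,2]<.21)&(b>r+25)
        if m2.sum()>9: print(" grip",*rect(w[m2][:,:2]))
        m3=(w[...,0]>.35)&(w[...,0]<.6)&(w[...,1]>.1)&(w[...,1]<.45)&(r>b+60)&(r>rgb[...,1]+60)&(w[...,2]>.155)
        if m3.sum()>9: print(" latch",*rect(w[m3][:,:2]),"knob",w[m3&(w[...,2]>.19)].mean(0).round(4))
E
python3 - <<'E'
from h import *
st();look("p1")
plan([(.62,.1,.3,152.4,70,.055),(.4506,-.1089,.25,152.4,70,.055),(.4506,-.1089,.024,152.4,70,.05)])
E
```

```text
t 8.57 pos [0.6599 0.0317 0.3061] rot [ 2.498e+00  1.903e+00 -1.000e-03] F [ 0.4   0.69 -0.22] op 0.0601 g 0.0
top
 handle 41 [642.5 398. ] [53.4  9.8] -12.7 ztop 0.139 px [133. 172.]
 handle 67 [ 602.9 -181.3] [58.4 13.7] -18.9 ztop 0.089 px [304. 189.]
 handle 74 [ 444.1 -401.3] [59.3 14. ] 7.5 ztop 0.087 px [367. 237.]
 handle 73 [ 417.  -256.7] [59.3 14.3] 8.2 ztop 0.087 px [325. 244.]
 handle 77 [ 287.8 -436.1] [58.7 15.3] -64.3 ztop 0.088 px [377. 282.]
 handle 77 [ 265.8 -224. ] [59.8 14.1] -74.9 ztop 0.086 px [315. 288.]
 ice 133 [553.4 405.1] [229.7   8. ] -5.7 z 0.109
 ice 316 [ 448.9 -108.1] [98.3 43.3] -27.5 z 0.059
 grip [670.1 122.1] [45.2 15.4] 86.9
 latch [432.7 330.3] [69.6 21.1] -81.9 knob [0.436  0.3052 0.1999]
scene
 handle 108 [425.3 181.9] [102.6   9. ] 88.1 ztop 0.14 px [337. 152.]
 handle 39 [627.9 397.6] [47.3  4.6] -0.1 ztop 0.139 px [432. 162.]
 handle 62 [459.4  52.4] [78.6  3.7] -4.3 ztop 0.139 px [309. 172.]
 handle 85 [ 269.3 -223.9] [58.6 16.1] -73.0 ztop 0.085 px [203. 185.]
 handle 105 [ 291.8 -436.6] [58.8 15.2] -67.1 ztop 0.086 px [140. 216.]
 handle 93 [ 420.6 -256. ] [59.8 16.1] 7.1 ztop 0.086 px [216. 218.]
 handle 102 [ 448.7 -401.5] [59.4 14.1] 6.5 ztop 0.086 px [172. 245.]
 handle 106 [ 607.  -182.1] [60.8 14.5] -18.4 ztop 0.086 px [272. 247.]
 ice 209 [525.2 407.9] [175.6  24.2] 2.1 z 0.109
 ice 92 [424.6 207.3] [108.3   7.4] 86.3 z 0.108
 ice 314 [ 452.  -109.4] [100.4  44.2] -27.8 z 0.06
 grip [676.3 143.3] [90.  17.4] 84.6
 latch [435.  359.5] [36.  16.1] -74.6 knob [nan nan nan]
at [0.6601 0.0348 0.3058] phi 74.86 tilt [0.0001 0.0003]
14 x [0,0,0,0,0,-0.97,70]
2 x [0.55,0.33,0.05,0,0,0,70]
5 x [0.18,-0.88,0.17,0,0,0,70]
5 x [0,0,0.75,0,0,0,70]h.py:47: RuntimeWarning: Mean of empty slice.
  if m3.sum()>9: print(" latch",*rect(w[m3][:,:2]),"knob",w[m3&(w[...,2]>.19)].mean(0).round(4))
  ret = um.true_divide(
```

Call:
jog_arm:
  commands: [0,0,0,0,0,-0.97,70,0,0,0,0,0,-0.97,70,0,0,0,0,0,-0.97,70,0,0,0,0,0,-0.97,70,0,0,0,0,0,-0.97,70,0,0,0,0,0,-0.97,70,0,0,0,0,0,-0.97,70,0,0,0,0,0,-0.97,70,0,0,0,0,0,-0.97,70,0,0,0,0,0,-0.97,70,0,0,0,0,0,-0.97,70,0,0,0,0,0,-0.97,70,0,0,0,0,0,-0.97,70,0,0,0,0,0,-0.97,70]

```text
t: 10.42
tool_pos: [0.6601, 0.037, 0.3055]
tool_rot: [-0.732, -3.055, -0.0]
contact_force: [0.5, -0.1, -0.0]
opening: 0.0698
grip_force: 0.0
```

Call:
jog_arm:
  commands: [0.55,0.33,0.05,0,0,0,70,0.55,0.33,0.05,0,0,0,70,0.18,-0.88,0.17,0,0,0,70,0.18,-0.88,0.17,0,0,0,70,0.18,-0.88,0.17,0,0,0,70,0.18,-0.88,0.17,0,0,0,70,0.18,-0.88,0.17,0,0,0,70,0,0,0,0,0,0,70]

```text
t: 11.42
tool_pos: [0.4489, -0.11, 0.2478]
tool_rot: [-0.744, -3.051, 0.0]
contact_force: [0.2, 0.3, -0.2]
opening: 0.0704
grip_force: 0.0
```

```bash
sed -i 's/^YAW=.*/YAW=-4.9;O=np.array([.541,.2345])/' h.py
python3 - <<'E'
from h import *
st()
plan([(.4506,-.1089,.25,152.4,70,.055),(.4506,-.1089,.024,152.4,70,.05)])
E
```

```text
t 11.43 pos [ 0.4489 -0.11    0.2478] rot [-0.744 -3.051  0.   ] F [ 0.18  0.35 -0.19] op 0.0704 g 0.0
at [ 0.4489 -0.11    0.2478] phi 152.57 tilt [ 0.0012 -0.0005]
1 x [-0.02,0.03,-0.04,0,0,0,70]
5 x [0,0,0.75,0,0,0,70]
```

Call:
jog_arm:
  commands: [-0.02,0,0.74,0,0,0,70,0,0,0.75,0,0,0,70,0,0,0.75,0,0,0,70,0,0,0.75,0,0,0,70,0,0,0.74,0,0,0,70,0,0,0,0,0,0,30,0,0,0,0,0,0,30,0,0,0,0,0,0,30,0,0,0,0,0,0,30,0,0,0,0,0,0,30,0,0,-0.5,0,0,0,30,0,0,-1,0,0,0,30,0,0,-1,0,0,0,30,0,0,-1,0,0,0,30,0,0,0,0,0,0,30]
  newtons: 60

```text
t: 13.3
tool_pos: [0.4545, -0.1108, 0.2423]
tool_rot: [0.737, 3.04, -0.003]
contact_force: [1.1, -0.7, -4.6]
opening: 0.0441
grip_force: 66.5
```

Run:
```python
from h import *
st();x,y=cool(0,.11)
plan([(x,y,.237,175.1,30,.05),(x,y,.076,175.1,30,.03)])
```

```text
t 13.3 pos [ 0.4545 -0.1108  0.2423] rot [ 7.37e-01  3.04e+00 -3.00e-03] F [ 1.12 -0.73 -4.62] op 0.0441 g 66.5
at [ 0.4545 -0.1108  0.2423] phi 152.73 tilt [-0.0134  0.0011]
4 x [0,0,0,0,0,-0.98,30]
10 x [-0.1,0.77,0.01,0,0,0,30]
6 x [0.01,0,0.45,0,0,0,30]
```

Call:
jog_arm:
  commands: [0,0,0,0,0,-0.98,30,0,0,0,0,0,-0.98,30,0,0,0,0,0,-0.98,30,0,0,0,0,0,-0.98,30,-0.1,0.77,0,0,0,0,30,-0.1,0.77,0,0,0,0,30,-0.1,0.77,0,0,0,0,30,-0.1,0.77,0,0,0,0,30,-0.1,0.77,0,0,0,0,30,-0.1,0.77,0,0,0,0,30,-0.1,0.77,0,0,0,0,30,-0.1,0.77,0,0,0,0,30,-0.1,0.77,0,0,0,0,30,-0.1,0.77,0,0,0,0,30,0,0,0,0,0,0,30,0,0,0,0,0,0,30]

```text
t: 15.3
tool_pos: [0.549, 0.3452, 0.2326]
tool_rot: [-0.131, -3.136, 0.004]
contact_force: [-0.8, 0.4, -4.7]
opening: 0.044
grip_force: 66.4
```

Run:
```python
from h import *
st();x,y=cool(0,.11)
plan([(x,y,.237,175.1,30,.05),(x,y,.076,175.1,30,.03)])
```

```text
t 15.3 pos [0.549  0.3452 0.2326] rot [-0.131 -3.136  0.004] F [-0.83  0.4  -4.7 ] op 0.044 g 66.4
at [0.549  0.3452 0.2326] phi 175.21 tilt [ 0.0031 -0.0024]
1 x [-0.02,-0.02,-0.07,0,0,0,30]
6 x [0,0,0.45,0,0,0,30]
```

Call:
jog_arm:
  commands: [0,0,0.5,0,0,0,30,0,0,0.5,0,0,0,30,0,0,0.5,0,0,0,30,0,0,0.5,0,0,0,30,0,0,0.35,0,0,0,30,0,0,0.2,0,0,0,30,0,0,0,0,0,0,30,0,0,0,0,0,0,30]

```text
t: 16.3
tool_pos: [0.5509, 0.3462, 0.0834]
tool_rot: [0.132, 3.137, 0.002]
contact_force: [0.3, -0.7, -5.1]
opening: 0.0444
grip_force: 66.4
```

Call:
jog_arm:
  commands: [0,0,0.02,0,0,0,30,0,0,0,0,0,0,30]

```text
t: 16.55
tool_pos: [0.5508, 0.3459, 0.0819]
tool_rot: [0.132, 3.137, 0.001]
contact_force: [-0.4, -3.1, -2.4]
opening: 0.0443
grip_force: 66.5
```

Call:
jog_arm:
  commands: [0,0,0.02,0,0,0,30,0,0,0,0,0,0,30]

```text
t: 16.8
tool_pos: [0.5504, 0.3455, 0.08]
tool_rot: [0.132, 3.138, -0.001]
contact_force: [0.2, -4.8, -0.3]
opening: 0.044
grip_force: 66.5
```

Call:
jog_arm:
  commands: [0,0,0.02,0,0,0,30,0,0,0,0,0,0,30]

```text
t: 17.05
tool_pos: [0.5504, 0.3451, 0.0787]
tool_rot: [0.132, 3.138, -0.002]
contact_force: [-0.2, -6.3, -1.4]
opening: 0.0441
grip_force: 66.5
```

Run:
```python
from h import *
st();im=eyes.get_image("scene");a=im["image"][100:260,280:480,::-1];cv2.imwrite("pics/ice1.png",cv2.resize(a,None,fx=4,fy=3.7,interpolation=cv2.INTER_CUBIC))
```

```text
t 17.05 pos [0.5504 0.3451 0.0787] rot [ 1.320e-01  3.138e+00 -2.000e-03] F [-0.25 -6.28 -1.44] op 0.0441 g 66.5
```

View pics/ice1.png

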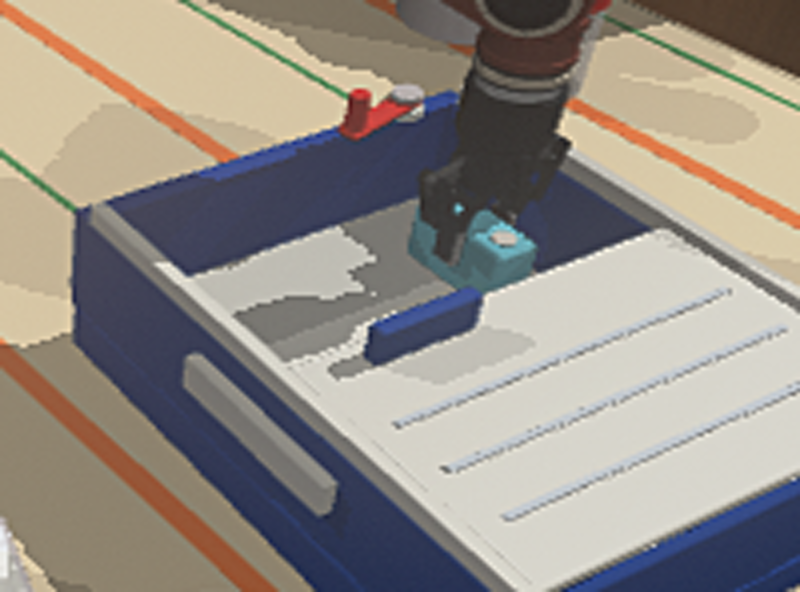

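The picture shows the brick held over the left half of the compartment, with the outer knuckle close to the left side rail at about (565,150). I'll raise it, shift right and lower again.

Call:
jog_arm:
  commands: [0,0,-0.1,0,0,0,30,0,-0.4,0,0,0,0,30,0,0,0,0,0,0,30,0,0,0,0,0,0,30]

```text
t: 17.6
tool_pos: [0.5477, 0.3217, 0.084]
tool_rot: [-0.132, -3.138, -0.001]
contact_force: [-0.1, -0.0, -4.5]
opening: 0.0445
grip_force: 66.1
```

Call:
jog_arm:
  commands: [0,0,0.07,0,0,0,30,0,0,0,0,0,0,30,0,0,0,0,0,0,30]

```text
t: 17.98
tool_pos: [0.5478, 0.3221, 0.0799]
tool_rot: [-0.131, -3.139, 0.0]
contact_force: [-0.3, 0.3, -4.2]
opening: 0.0444
grip_force: 66.1
```

Call:
jog_arm:
  commands: [0,0,0.03,0,0,0,30,0,0,0,0,0,0,30,0,0,0,0,0,0,30]

```text
t: 18.35
tool_pos: [0.5479, 0.3219, 0.0783]
tool_rot: [-0.132, -3.139, 0.0]
contact_force: [0.1, -0.0, -4.3]
opening: 0.0443
grip_force: 66.1
```

Call:
jog_arm:
  commands: [0,0,0.03,0,0,0,30,0,0,0,0,0,0,30,0,0,0,0,0,0,30]

```text
t: 18.73
tool_pos: [0.5479, 0.3219, 0.0764]
tool_rot: [-0.132, -3.139, 0.0]
contact_force: [-0.2, 0.2, -5.8]
opening: 0.0441
grip_force: 66.1
```

Call:
jog_arm:
  commands: [0,0,0.03,0,0,0,30,0,0,0,0,0,0,30,0,0,0,0,0,0,30]

```text
t: 19.1
tool_pos: [0.5479, 0.322, 0.0747]
tool_rot: [0.132, 3.139, 0.0]
contact_force: [0.1, 0.8, -4.2]
opening: 0.0441
grip_force: 66.3
```

Call:
jog_arm:
  commands: [0,0,0.02,0,0,0,30,0,0,0,0,0,0,30,0,0,0,0,0,0,30]

```text
t: 19.48
tool_pos: [0.5481, 0.322, 0.0745]
tool_rot: [0.132, 3.139, 0.0]
contact_force: [-3.0, -2.1, 3.7]
opening: 0.0441
grip_force: 67.4
```

Call:
jog_arm:
  commands: [0,0,0,0,0,0,56,0,0,0,0,0,0,56,0,0,0,0,0,0,56,0,0,-0.3,0,0,0,56,0,0,-0.8,0,0,0,56,0,0,-0.9,0,0,0,40,0,0,-0.9,0,0,0,40,0,0,0,0,0,0,40]

```text
t: 20.48
tool_pos: [0.551, 0.3234, 0.2568]
tool_rot: [0.131, 3.126, 0.01]
contact_force: [0.6, 0.3, 1.2]
opening: 0.04
grip_force: 0.0
```

```bash
python3 - <<'E' 2>/dev/null
from h import *
st();look("p2")
plan([(.6053,-.1819,.25,161.1,40,.055),(.6053,-.1819,.057,161.1,40,.04)])
E
```

```text
t 20.48 pos [0.551  0.3234 0.2568] rot [0.131 3.126 0.01 ] F [0.62 0.26 1.17] op 0.04 g 0.0
top
 handle 39 [645.6 397.1] [52.8 16.3] -21.4 ztop 0.139 px [133. 172.]
 handle 30 [662.6 329.4] [94.3  1.6] 85.2 ztop 0.139 px [154. 167.]
 handle 61 [650.7 178.9] [199.   2.] 85.4 ztop 0.139 px [198. 171.]
 handle 68 [ 602.3 -181.1] [59.6 13.6] -19.0 ztop 0.087 px [304. 190.]
 handle 75 [ 444.1 -401.3] [59.3 15.3] 6.4 ztop 0.088 px [367. 237.]
 handle 72 [ 417.  -256.5] [59.1 14.5] 8.3 ztop 0.088 px [325. 244.]
 handle 77 [ 287.6 -436.2] [57.7 15.4] -65.7 ztop 0.087 px [377. 282.]
 handle 76 [ 265.4 -224.1] [59.8 14.1] -74.6 ztop 0.086 px [315. 288.]
 ice 238 [556.4 351.8] [96.5 45.6] 0.8 z 0.109
 grip [672.1 144.8] [91.  16.6] 85.0
 latch [433.9 276.6] [134.2  26.1] -89.0 knob [0.4339 0.2867 0.2677]
scene
 handle 304 [429.6 274. ] [250.3   8. ] 85.7 ztop 0.14 px [357. 145.]
 handle 38 [633.7 398.3] [37.2  3.1] -1.3 ztop 0.139 px [432. 162.]
 handle 66 [452.1  52.5] [62.9  4.1] -2.3 ztop 0.14 px [308. 171.]
 handle 88 [ 270.3 -222.7] [63.2 16. ] -72.0 ztop 0.086 px [203. 186.]
 handle 106 [ 291.8 -436. ] [61.3 14.8] -66.1 ztop 0.085 px [140. 216.]
 handle 92 [ 420.6 -257.5] [58.2 14.3] 9.9 ztop 0.086 px [216. 218.]
 handle 104 [ 448.3 -401.9] [58.7 14.2] 6.4 ztop 0.086 px [172. 245.]
 handle 105 [ 605.9 -182.1] [60.1 15. ] -19.3 ztop 0.085 px [272. 247.]
 ice 249 [431.2 280.6] [272.1  10.3] 85.7 z 0.109
 ice 80 [544.1 405.7] [82.1 10.4] -5.7 z 0.108
 ice 285 [561.9 355.6] [100.6  47. ] 0.3 z 0.109
 grip [675.8 143.1] [92.2 18. ] 85.6
 latch [486.7 361. ] [161.2  62.6] 33.9 knob [0.4666 0.3217 0.2273]
at [0.5484 0.3222 0.2496] phi 175.2 tilt [-0.0029  0.0015]
3 x [0,0,0,0,0,0.82,40]
10 x [-0.36,-0.76,0,0,0,0,40]
5 x [0,-0.01,0.64,0,0,0,40]
```

Call:
jog_arm:
  commands: [0,0,0,0,0,0.82,40,0,0,0,0,0,0.82,40,0,0,0,0,0,0.82,40,-0.36,-0.76,0,0,0,0,40,-0.36,-0.76,0,0,0,0,40,-0.36,-0.76,0,0,0,0,40,-0.36,-0.76,0,0,0,0,40,-0.36,-0.76,0,0,0,0,40,-0.36,-0.76,0,0,0,0,40,-0.36,-0.76,0,0,0,0,40,-0.36,-0.76,0,0,0,0,40,-0.36,-0.76,0,0,0,0,40,-0.36,-0.76,0,0,0,0,40,0,0,0,0,0,0,40,0,0,0,0,0,0,40]

```text
t: 22.45
tool_pos: [0.6039, -0.1788, 0.2459]
tool_rot: [-0.516, -3.096, -0.002]
contact_force: [0.8, 0.1, 0.0]
opening: 0.0399
grip_force: 0.0
```

```bash
python3 - <<'E' 2>/dev/null
from h import *
st()
plan([(.605,-.1818,.25,161.1,40,.055),(.605,-.1818,.057,161.1,40,.04)])
E
```

```text
t 22.45 pos [ 0.6039 -0.1788  0.2459] rot [-5.160e-01 -3.096e+00 -2.000e-03] F [0.83 0.06 0.02] op 0.0399 g 0.0
at [ 0.6039 -0.1788  0.2459] phi 161.09 tilt [0.003  0.0008]
1 x [-0.03,-0.04,-0.07,0,0,0,40]
5 x [0,0,0.64,0,0,0,40]
```

Call:
jog_arm:
  commands: [-0.03,-0.04,0.63,0,0,0,40,0,0,0.63,0,0,0,40,0,0,0.63,0,0,0,40,0,0,0.63,0,0,0,40,0,0,0.6,0,0,0,40,0,0,0,0,0,0,0,0,0,0,0,0,0,0,0,0,0,0,0,0,0,0,0,0,0,0,0,0,0,0,0,0,0,0,0,0,0,-0.3,0,0,0,0,0,0,-0.7,0,0,0,0,0,0,-1,0,0,0,0,0,0,-1,0,0,0,0,0,0,0,0,0,0,0,0,0,0,0,0,0,0,0,0,0,0,0,0,0]

```text
t: 24.58
tool_pos: [0.6042, -0.1817, 0.2373]
tool_rot: [-0.515, -3.094, -0.002]
contact_force: [0.5, -0.2, -4.4]
opening: 0.0126
grip_force: 62.6
```

Call:
jog_arm:
  commands: [0,0,0,0,0,0,0]

```text
t: 24.7
tool_pos: [0.6045, -0.1819, 0.2377]
tool_rot: [-0.515, -3.095, -0.002]
contact_force: [0.7, -0.9, -2.8]
opening: 0.0127
grip_force: 62.6
```

Call:
jog_arm:
  commands: [0,0,0,0,0,0,0]

```text
t: 24.82
tool_pos: [0.6051, -0.1821, 0.2389]
tool_rot: [-0.515, -3.097, -0.001]
contact_force: [-0.0, -0.2, -3.9]
opening: 0.013
grip_force: 62.6
```

Call:
jog_arm:
  commands: [0,0,0,0,0,0,0]

```text
t: 24.95
tool_pos: [0.6054, -0.1822, 0.2398]
tool_rot: [-0.516, -3.098, -0.0]
contact_force: [0.1, -0.0, -3.9]
opening: 0.0129
grip_force: 62.6
```

```bash
cat >> h.py <<'E'
def weigh(n=12):
    f=[]
    for i in range(n): eyes.get_image("top");f.append(ctrl.get_obs()["contact_force"][2])
    print("Fz mean",np.mean(f).round(3),"sd",np.std(f).round(2))
E
python3 - <<'E' 2>/dev/null
from h import *
weigh();st();x,y=cool(.05,-.02)
print(cool(.05,-.02));plan([(x,y,.235,175.1,0,.055),(x,y,.11,175.1,0,.04)])
E
```

```text
Fz mean -3.89 sd 0.44
t 25.55 pos [ 0.6055 -0.1823  0.2404] rot [ 0.516  3.099 -0.   ] F [ 0.03  0.16 -4.03] op 0.0129 g 62.6
[0.58910893 0.21030225]
at [ 0.6055 -0.1823  0.2404] phi 161.1 tilt [-0.0001 -0.    ]
3 x [0,0,0,0,0,-0.81,0]
8 x [0.11,0.81,0.01,0,0,0,0]
4 x [-0.01,0,0.52,0,0,0,0]
```

Call:
jog_arm:
  commands: [0,0,-0.1,0,0,-0.81,0,0,0,-0.1,0,0,-0.81,0,0,0,-0.13,0,0,-0.81,0,0.11,0.81,0,0,0,0,0,0.11,0.81,0,0,0,0,0,0.11,0.81,0,0,0,0,0,0.11,0.81,0,0,0,0,0,0.11,0.81,0,0,0,0,0,0.11,0.81,0,0,0,0,0,0.11,0.81,0,0,0,0,0,0.11,0.81,0,0,0,0,0,0,0,0,0,0,0,0,0,0,0,0,0,0,0]

```text
t: 27.18
tool_pos: [0.5866, 0.2094, 0.26]
tool_rot: [-0.136, -3.139, 0.001]
contact_force: [0.5, -0.0, -3.9]
opening: 0.0128
grip_force: 62.6
```

Call:
jog_arm:
  commands: [0,0,0.6,0,0,0,0,0,0,0.6,0,0,0,0,0,0,0.6,0,0,0,0,0,0,0.5,0,0,0,0,0,0,0,0,0,0,0,0,0,0,0,0,0,0]

```text
t: 27.92
tool_pos: [0.5878, 0.209, 0.1238]
tool_rot: [0.138, 3.136, 0.001]
contact_force: [0.7, 1.0, -2.6]
opening: 0.0128
grip_force: 62.6
```

Call:
jog_arm:
  commands: [0,0,0.07,0,0,0,0,0,0,0.07,0,0,0,0,0,0,0.06,0,0,0,0,0,0,0,0,0,0,0,0,0,0,0,0,0,0]

```text
t: 28.55
tool_pos: [0.5866, 0.2097, 0.1101]
tool_rot: [-0.136, -3.139, 0.0]
contact_force: [-1.0, -0.4, -3.9]
opening: 0.013
grip_force: 62.6
```

Call:
jog_arm:
  commands: [0,0,0.03,0,0,0,0,0,0,0,0,0,0,0,0,0,0,0,0,0,0]

```text
t: 28.92
tool_pos: [0.5871, 0.2097, 0.109]
tool_rot: [0.136, 3.138, 0.0]
contact_force: [0.4, -0.0, 0.1]
opening: 0.0127
grip_force: 62.9
```

Call:
jog_arm:
  commands: [0,0,0.03,0,0,0,0,0,0,0,0,0,0,0,0,0,0,0,0,0,0]

```text
t: 29.3
tool_pos: [0.5872, 0.2096, 0.1088]
tool_rot: [0.136, 3.138, -0.0]
contact_force: [-4.0, -3.2, 6.8]
opening: 0.013
grip_force: 64.2
```

Call:
jog_arm:
  commands: [0,0,-0.03,0,0,0,36,0,0,0,0,0,0,36,0,0,0,0,0,0,36,0,0,-0.4,0,0,0,36,0,0,-0.7,0,0,0,36,0,0,-0.7,0,0,0,36,0,0,-0.7,0,0,0,36,0,0,0,0,0,0,36,0,0,0,0,0,0,36]

```text
t: 30.42
tool_pos: [0.5863, 0.2096, 0.2574]
tool_rot: [-0.136, -3.138, 0.0]
contact_force: [-0.0, -0.4, 0.2]
opening: 0.036
grip_force: 0.0
```

```bash
python3 - <<'E' 2>/dev/null
from h import *
st();weigh(4);look("p3")
plan([(.4187,-.2567,.25,188.1,40,.055),(.4187,-.2567,.058,188.1,40,.04)])
E
```

```text
t 30.43 pos [0.5863 0.2096 0.2574] rot [-0.136 -3.138  0.   ] F [-0.03 -0.37  0.18] op 0.036 g 0.0
Fz mean -0.146 sd 0.52
top
 handle 27 [644.1 100.3] [79.   1.9] 85.8 ztop 0.14 px [221. 174.]
 handle 48 [574.5 210.3] [36.  15.3] -6.3 ztop 0.136 px [188. 194.]
 handle 75 [ 444.1 -401.2] [59.3 13.9] 7.4 ztop 0.088 px [367. 237.]
 handle 73 [ 416.9 -256.4] [59.3 13.8] 8.4 ztop 0.086 px [325. 244.]
 handle 77 [ 288.3 -435.5] [58.4 14.2] -67.6 ztop 0.087 px [377. 282.]
 handle 74 [ 265.1 -223.9] [59.2 13.8] -73.2 ztop 0.087 px [315. 288.]
 ice 249 [555.7 348.5] [84.7 44. ] 11.1 z 0.11
 grip [671.9 144.7] [91.3 17.2] 85.8
scene
 handle 244 [427.8 247.9] [202.8   8.8] 85.8 ztop 0.139 px [352. 147.]
 handle 37 [633.1 397.3] [40.9  5.2] -0.3 ztop 0.138 px [432. 163.]
 handle 65 [457.6  52.8] [71.4  4. ] -2.5 ztop 0.14 px [309. 172.]
 handle 104 [588.9 208.3] [62.1 16.6] -5.0 ztop 0.135 px [377. 177.]
 handle 83 [ 269.4 -224.4] [60.5 17. ] -75.2 ztop 0.086 px [203. 186.]
 handle 102 [ 292.6 -435.4] [60.  18.6] -63.0 ztop 0.086 px [140. 216.]
 handle 93 [ 420.7 -257.1] [58.  14.5] 7.5 ztop 0.086 px [215. 217.]
 handle 103 [ 447.7 -401.8] [60.2 14. ] 6.6 ztop 0.086 px [172. 245.]
 ice 144 [504.1 408.9] [138.9  29.2] 5.8 z 0.108
 ice 207 [428.1 256.3] [222.4   9.7] 84.8 z 0.109
 ice 283 [560.6 353.9] [100.8  47. ] -1.8 z 0.109
 grip [675.8 143.2] [92.5 17.6] 84.5
 latch [438.7 313.9] [38.3 19.1] -81.3 knob [0.4392 0.3024 0.1997]
at [0.5861 0.2095 0.2569] phi 175.03 tilt [ 0.0021 -0.0007]
3 x [0,0,0,0,0,-0.76,40]
10 x [0.39,-0.73,0.01,0,0,0,40]
5 x [-0.01,0,0.64,0,0,0,40]
```

Call:
jog_arm:
  commands: [0,0,0,0,0,-0.76,40,0,0,0,0,0,-0.76,40,0,0,0,0,0,-0.76,40,0.39,-0.73,0,0,0,0,40,0.39,-0.73,0,0,0,0,40,0.39,-0.73,0,0,0,0,40,0.39,-0.73,0,0,0,0,40,0.39,-0.73,0,0,0,0,40,0.39,-0.73,0,0,0,0,40,0.39,-0.73,0,0,0,0,40,0.39,-0.73,0,0,0,0,40,0.39,-0.73,0,0,0,0,40,0.39,-0.73,0,0,0,0,40,0,0,0,0,0,0,40,0,0,0,0,0,0,40]

```text
t: 32.6
tool_pos: [0.4166, -0.2566, 0.2579]
tool_rot: [0.221, -3.134, -0.001]
contact_force: [-0.3, 1.3, -0.2]
opening: 0.0396
grip_force: 0.0
```

```bash
python3 - <<'E' 2>/dev/null
from h import *
st()
plan([(.4187,-.2567,.25,188.1,40,.055),(.4187,-.2567,.058,188.1,40,.04)])
E
```

```text
t 32.6 pos [ 0.4166 -0.2566  0.2579] rot [ 2.210e-01 -3.134e+00 -1.000e-03] F [-0.28  1.28 -0.2 ] op 0.0396 g 0.0
at [ 0.4166 -0.2566  0.2579] phi -171.93 tilt [0.0002 0.0009]
1 x [-0.03,-0.01,0.13,0,0,0,40]
5 x [0,0,0.64,0,0,0,40]
```

Call:
jog_arm:
  commands: [-0.03,0,0.66,0,0,0,40,0,0,0.66,0,0,0,40,0,0,0.66,0,0,0,40,0,0,0.66,0,0,0,40,0,0,0.66,0,0,0,40,0,0,0,0,0,0,0,0,0,0,0,0,0,0,0,0,0,0,0,0,0,0,0,0,0,0,0,0,0,0,0,0,0,0,0,0,0,-0.3,0,0,0,0,0,0,-0.7,0,0,0,0,0,0,-0.5,0,0,0,0,0,0,0,0,0,0,0,0,0,0,0,0,0,0,0,0,0,0,0,0,0,0,0,0,0,0,0,0]

```text
t: 34.72
tool_pos: [0.4177, -0.2561, 0.1487]
tool_rot: [0.221, -3.132, -0.003]
contact_force: [-0.5, -0.2, -4.7]
opening: 0.0134
grip_force: 62.6
```

```bash
python3 - <<'E' 2>/dev/null
from h import *
st();weigh(12);x,y=cool(.05,-.11);print(x,y)
plan([(.4187,-.2567,.26,175.1,0,.055),(x,y,.26,175.1,0,.055)])
E
```

```text
t 34.73 pos [ 0.4177 -0.2561  0.1487] rot [ 2.210e-01 -3.132e+00 -3.000e-03] F [-0.54 -0.19 -4.75] op 0.0134 g 62.6
Fz mean -4.903 sd 0.43
0.5814214032644349 0.12063117126213191
at [ 0.4184 -0.2567  0.1504] phi -171.91 tilt [-0.0001 -0.0001]
3 x [0,0,0,0,0,0.76,0]
2 x [0,0,-0.91,0,0,0,0]
8 x [-0.27,0.81,0,0,0,0,0]
```

Call:
jog_arm:
  commands: [0,0,-0.6,0,0,0.76,0,0,0,-0.6,0,0,0.76,0,0,0,-0.63,0,0,0.76,0,-0.27,0.82,0,0,0,0,0,-0.27,0.82,0,0,0,0,0,-0.27,0.82,0,0,0,0,0,-0.27,0.82,0,0,0,0,0,-0.27,0.82,0,0,0,0,0,-0.27,0.82,0,0,0,0,0,-0.27,0.82,0,0,0,0,0,-0.27,0.82,0,0,0,0,0,0,0,0,0,0,0,0,0,0,0,0,0,0,0]

```text
t: 36.95
tool_pos: [0.5814, 0.1242, 0.2597]
tool_rot: [-0.135, -3.138, 0.001]
contact_force: [-0.4, -0.2, -4.4]
opening: 0.0127
grip_force: 62.2
```

```bash
python3 - <<'E' 2>/dev/null
from h import *
st();x,y=cool(.05,-.106);print(x,y)
plan([(x,y,.26,175.1,0,.055),(x,y,.112,175.1,0,.04)])
E
```

```text
t 36.95 pos [0.5814 0.1242 0.2597] rot [-1.350e-01 -3.138e+00  1.000e-03] F [-0.36 -0.22 -4.41] op 0.0127 g 62.2
0.5817630709569844 0.12461655244689554
at [0.5814 0.1242 0.2597] phi 175.06 tilt [ 0.0009 -0.0007]
1 x [0,0.01,-0.01,0,0,0,0]
4 x [0,0,0.62,0,0,0,0]
```

Call:
jog_arm:
  commands: [0,0,0.6,0,0,0,0,0,0,0.6,0,0,0,0,0,0,0.6,0,0,0,0,0,0,0.5,0,0,0,0,0,0,0.1,0,0,0,0,0,0,0.06,0,0,0,0,0,0,0,0,0,0,0,0,0,0,0,0,0,0]

```text
t: 37.95
tool_pos: [0.5826, 0.1242, 0.1142]
tool_rot: [0.136, 3.136, 0.0]
contact_force: [-0.1, -0.5, -4.8]
opening: 0.013
grip_force: 62.1
```

Call:
jog_arm:
  commands: [0,0,0.03,0,0,0,0,0,0,0,0,0,0,0,0,0,0,0,0,0,0]

```text
t: 38.33
tool_pos: [0.5816, 0.1242, 0.1107]
tool_rot: [0.136, 3.139, -0.0]
contact_force: [1.2, 0.3, -5.2]
opening: 0.013
grip_force: 62.1
```

Call:
jog_arm:
  commands: [0,0,0.03,0,0,0,0,0,0,0,0,0,0,0,0,0,0,0,0,0,0]

```text
t: 38.7
tool_pos: [0.5819, 0.1242, 0.1093]
tool_rot: [0.136, 3.138, 0.0]
contact_force: [0.7, -0.0, -2.8]
opening: 0.013
grip_force: 62.5
```

Call:
jog_arm:
  commands: [0,0,0.015,0,0,0,0,0,0,0,0,0,0,0,0,0,0,0,0,0,36,0,0,0,0,0,0,36,0,0,0,0,0,0,36,0,0,-0.4,0,0,0,36,0,0,-0.7,0,0,0,36,0,0,-0.7,0,0,0,36,0,0,-0.7,0,0,0,36,0,0,0,0,0,0,36,0,0,0,0,0,0,36]

```text
t: 40.08
tool_pos: [0.5813, 0.1242, 0.2573]
tool_rot: [-0.136, -3.138, 0.0]
contact_force: [0.6, 1.0, -0.8]
opening: 0.0359
grip_force: 0.0
```

```bash
python3 - <<'E' 2>/dev/null
from h import *
st();look("p4")
plan([(.4461,-.4016,.25,186.7,40,.058)])
E
```

```text
t 40.08 pos [0.5813 0.1242 0.2573] rot [-0.136 -3.138  0.   ] F [ 0.58  1.05 -0.76] op 0.0359 g 0.0
top
 handle 36 [645.  397.4] [51.  13.2] -19.0 ztop 0.138 px [133. 171.]
 handle 36 [569.9 209.6] [26.9 12.8] 1.2 ztop 0.136 px [188. 195.]
 handle 33 [568.8 121.5] [35.4  8.5] 0.8 ztop 0.137 px [214. 196.]
 handle 76 [ 444.1 -401.3] [59.3 14.2] 7.4 ztop 0.088 px [367. 237.]
 handle 76 [ 288.2 -436.6] [59.2 15.1] -66.8 ztop 0.087 px [377. 282.]
 handle 74 [ 265.7 -223.7] [59.4 14.5] -75.4 ztop 0.087 px [315. 288.]
 ice 136 [553.8 405.3] [230.4  11.1] -6.8 z 0.109
 ice 347 [557.8 356. ] [99.2 44.9] -1.4 z 0.11
 grip [669.3 112.6] [25.8 14.7] 80.5
 latch [463.1 264.3] [215.6  36.8] -64.7 knob [0.4434 0.2945 0.2319]
scene
 handle 74 [438.5 369.5] [60.9  8. ] 87.2 ztop 0.139 px [380. 137.]
 handle 26 [431.2 290.5] [23.   5.5] -89.5 ztop 0.141 px [362. 143.]
 handle 122 [423.3 193.1] [110.2   6.4] 87.0 ztop 0.139 px [339. 152.]
 handle 37 [636.4 397.7] [34.5  4.6] 0.1 ztop 0.141 px [433. 162.]
 handle 60 [451.5  52.6] [62.4  4.3] -5.0 ztop 0.139 px [308. 171.]
 handle 101 [589.7 207.8] [60.  16.6] -8.7 ztop 0.136 px [377. 177.]
 handle 80 [ 269.3 -224.2] [60.4 15.4] -71.5 ztop 0.085 px [203. 185.]
 handle 117 [585.2 123.3] [60.6 17.1] -3.2 ztop 0.135 px [355. 187.]
 handle 104 [ 292.2 -437.5] [58.4 17.1] -66.6 ztop 0.086 px [140. 216.]
 handle 102 [ 447.2 -402.1] [60.  14.3] 6.2 ztop 0.086 px [172. 245.]
 ice 204 [494.4 401.2] [161.4  71.3] 23.5 z 0.109
 ice 89 [424.7 207.9] [101.6   5.8] 85.8 z 0.108
 ice 292 [562. 355.] [99.2 46.3] 1.1 z 0.11
 grip [676.1 142.3] [89.2 18. ] 85.4
at [0.5807 0.1241 0.2558] phi 175.03 tilt [ 0.0033 -0.0006]
3 x [0,0,0,0,0,-0.68,40]
10 x [0.33,-0.84,0.01,0,0,0,40]
```

Call:
jog_arm:
  commands: [0,0,0,0,0,-0.68,40,0,0,0,0,0,-0.68,40,0,0,0,0,0,-0.68,40,0.33,-0.84,0,0,0,0,40,0.33,-0.84,0,0,0,0,40,0.33,-0.84,0,0,0,0,40,0.33,-0.84,0,0,0,0,40,0.33,-0.84,0,0,0,0,40,0.33,-0.84,0,0,0,0,40,0.33,-0.84,0,0,0,0,40,0.33,-0.84,0,0,0,0,40,0.33,-0.84,0,0,0,0,40,0.33,-0.84,0,0,0,0,40,0,0,0,0,0,0,40,0,0,0,0,0,0,40]

```text
t: 42.05
tool_pos: [0.4435, -0.3988, 0.2564]
tool_rot: [0.183, -3.135, -0.004]
contact_force: [0.8, 0.6, 0.3]
opening: 0.0401
grip_force: 0.0
```

```bash
python3 - <<'E' 2>/dev/null
from h import *
st()
plan([(.446,-.4017,.25,186.7,40,.055),(.446,-.4017,.0585,186.7,40,.04)])
E
```

```text
t 42.05 pos [ 0.4435 -0.3988  0.2564] rot [ 0.183 -3.135 -0.004] F [0.8  0.63 0.34] op 0.0401 g 0.0
at [ 0.4435 -0.3988  0.2564] phi -173.31 tilt [0.0013 0.0026]
1 x [-0.04,-0.05,0.11,0,0,0,40]
5 x [0,0,0.64,0,0,0,40]
```

Call:
jog_arm:
  commands: [-0.04,-0.04,0.66,0,0,0,40,0,0,0.66,0,0,0,40,0,0,0.66,0,0,0,40,0,0,0.66,0,0,0,40,0,0,0.66,0,0,0,40,0,0,0,0,0,0,0,0,0,0,0,0,0,0,0,0,0,0,0,0,0,0,0,0,0,0,0,0,0,0,0,0,0,0,0,0,0,-0.3,0,0,0,0,0,0,-0.7,0,0,0,0,0,0,-0.5,0,0,0,0,0,0,0,0,0,0,0,0,0,0,0,0,0,0,0,0,0,0,0,0,0,0,0,0,0,0,0,0]

```text
t: 44.18
tool_pos: [0.4459, -0.4009, 0.1482]
tool_rot: [0.184, -3.134, -0.004]
contact_force: [0.1, 0.2, -5.6]
opening: 0.013
grip_force: 62.6
```

```bash
python3 - <<'E' 2>/dev/null
from h import *
st();weigh(12);x,y=cool(-.05,-.08);print(x,y)
plan([(.446,-.4017,.26,175.1,0,.055),(x,y,.26,175.1,0,.055)])
E
```

```text
t 44.17 pos [ 0.4459 -0.4009  0.1482] rot [ 0.184 -3.134 -0.004] F [ 0.09  0.22 -5.61] op 0.013 g 62.6
Fz mean -6.04 sd 0.36
0.4843493813394653 0.15906322246159585
at [ 0.4466 -0.4016  0.1501] phi -173.28 tilt [-0.0001 -0.0001]
3 x [0,0,0,0,0,0.68,0]
2 x [0,0,-0.92,0,0,0,0]
11 x [0.02,0.85,0,0,0,0,0]
```

Call:
jog_arm:
  commands: [0,0,-0.6,0,0,0.68,0,0,0,-0.6,0,0,0.68,0,0,0,-0.63,0,0,0.68,0,0.03,0.85,0,0,0,0,0,0.03,0.85,0,0,0,0,0,0.03,0.85,0,0,0,0,0,0.03,0.85,0,0,0,0,0,0.03,0.85,0,0,0,0,0,0.03,0.85,0,0,0,0,0,0.03,0.85,0,0,0,0,0,0.03,0.85,0,0,0,0,0,0.03,0.85,0,0,0,0,0,0.03,0.85,0,0,0,0,0,0.03,0.85,0,0,0,0,0,0,0,0,0,0,0,0,0,0,0,0,0,0,0]

```text
t: 46.78
tool_pos: [0.4753, 0.1589, 0.2597]
tool_rot: [-0.135, -3.139, 0.001]
contact_force: [0.8, -0.3, -5.2]
opening: 0.0127
grip_force: 62.2
```

```bash
python3 - <<'E' 2>/dev/null
from h import *
st();x,y=cool(-.055,-.08);print(x,y)
plan([(x,y,.26,175.1,0,.055),(x,y,.112,175.1,0,.04)])
E
```

```text
t 46.77 pos [0.4753 0.1589 0.2597] rot [-1.350e-01 -3.139e+00  1.000e-03] F [ 0.83 -0.26 -5.21] op 0.0127 g 62.2
0.4793676548585108 0.15949030707728268
at [0.4753 0.1589 0.2597] phi 175.06 tilt [ 0.0001 -0.0007]
1 x [-0.07,0.02,0,0,0,0,0]
4 x [0,0,0.62,0,0,0,0]
```

Call:
jog_arm:
  commands: [-0.07,0,0,0,0,0,0,0,0,0.6,0,0,0,0,0,0,0.6,0,0,0,0,0,0,0.6,0,0,0,0,0,0,0.5,0,0,0,0,0,0,0.1,0,0,0,0,0,0,0.06,0,0,0,0,0,0,0,0,0,0,0,0,0,0,0,0,0,0]

```text
t: 47.9
tool_pos: [0.4807, 0.1588, 0.1138]
tool_rot: [0.136, 3.136, 0.001]
contact_force: [-0.2, 0.2, -5.8]
opening: 0.0131
grip_force: 62.2
```

Call:
jog_arm:
  commands: [0,0,0.04,0,0,0,0,0,0,0,0,0,0,0,0,0,0,0,0,0,0]

```text
t: 48.28
tool_pos: [0.4796, 0.1587, 0.1098]
tool_rot: [0.136, 3.139, -0.0]
contact_force: [-0.0, 0.4, -6.0]
opening: 0.013
grip_force: 62.2
```

Call:
jog_arm:
  commands: [0,0,0.02,0,0,0,0,0,0,0,0,0,0,0,0,0,0,0,0,0,0]

```text
t: 48.65
tool_pos: [0.4796, 0.1586, 0.1086]
tool_rot: [-0.136, -3.139, -0.0]
contact_force: [-0.9, -0.7, -5.3]
opening: 0.0127
grip_force: 62.2
```

Call:
jog_arm:
  commands: [0,0,0.02,0,0,0,0,0,0,0,0,0,0,0,0,0,0,0,0,0,36,0,0,0,0,0,0,36,0,0,0,0,0,0,36,0,0,-0.4,0,0,0,36,0,0,-0.7,0,0,0,36,0,0,-0.7,0,0,0,36,0,0,-0.7,0,0,0,36,0,0,-0.3,0,0,0,36,0,-0.9,0,0,0,0,36,0,-0.9,0,0,0,0,36,0,-0.9,0,0,0,0,36,0,-0.9,0,0,0,0,36,0,-0.6,0,0,0,0,36,0,0,0,0,0,0,36,0,0,0,0,0,0,36]

```text
t: 50.78
tool_pos: [0.4576, -0.0919, 0.2745]
tool_rot: [-0.136, -3.137, -0.001]
contact_force: [0.4, -0.1, 1.1]
opening: 0.0359
grip_force: 0.0
```

```bash
python3 - <<'E' 2>/dev/null
from h import *
st();look("p5")
x=(.675+.001);plan([(.6745,.1435,.27,85.1,50,.058),(.6745,.1435,.175,85.1,50,.04)])
E
python3 -c "
import cv2;a=cv2.imread('pics/p5_scene.png')[100:300,200:480];cv2.imwrite('pics/p5c.png',cv2.resize(a,(784,560),interpolation=cv2.INTER_CUBIC))"
```

```text
t 50.77 pos [ 0.4576 -0.0919  0.2745] rot [-1.360e-01 -3.137e+00 -1.000e-03] F [ 0.39 -0.07  1.08] op 0.0359 g 0.0
top
 handle 39 [644.3 395.1] [57.1 19.9] -24.4 ztop 0.14 px [134. 171.]
 handle 30 [654.4 226.3] [91.8  1.3] 85.3 ztop 0.14 px [184. 170.]
 handle 86 [585.7 209.4] [57.8 14.7] -4.6 ztop 0.137 px [188. 190.]
 handle 83 [580.3 124.3] [58.6 14.7] -4.7 ztop 0.137 px [214. 193.]
 handle 85 [478.3 158.3] [57.4 15.1] -7.1 ztop 0.136 px [202. 223.]
 handle 75 [ 288.2 -436.1] [58.1 14.8] -67.3 ztop 0.087 px [377. 282.]
 handle 72 [ 265.2 -224.2] [60.1 14.5] -73.5 ztop 0.086 px [315. 288.]
 ice 140 [556.6 404. ] [233.   40.4] -14.1 z 0.109
 ice 347 [557.8 355. ] [99.4 44.7] -1.7 z 0.109
 grip [672.2 144.2] [87.1 17.4] 85.8
 latch [432.5 331.2] [68.8 20.8] -81.5 knob [0.4358 0.3046 0.1995]
scene
 handle 294 [429.7 276.2] [244.3   9. ] 85.4 ztop 0.14 px [358. 145.]
 handle 103 [481.4 158. ] [63.3 15.8] -5.5 ztop 0.135 px [341. 165.]
 handle 34 [630.9 398.4] [42.6  5.8] -6.7 ztop 0.141 px [432. 162.]
 handle 61 [451.7  52.5] [63.4  5.1] -3.9 ztop 0.14 px [308. 171.]
 handle 104 [589.5 207.1] [59.1 15.1] -7.5 ztop 0.135 px [377. 177.]
 handle 87 [ 269.1 -223.5] [60.2 16.7] -74.4 ztop 0.086 px [203. 185.]
 handle 115 [584.7 124.3] [60.  17.1] -5.3 ztop 0.136 px [355. 187.]
 handle 106 [ 291.7 -436.7] [58.  15.2] -67.3 ztop 0.085 px [140. 216.]
 ice 261 [429.8 277.8] [275.8  12.8] 84.2 z 0.109
 ice 73 [497.9 410.6] [90.3  7.3] -5.6 z 0.109
 ice 287 [562.4 354.8] [99.1 45.5] -1.5 z 0.109
 grip [676.8 144.1] [91.1 16.5] 84.5
 latch [435.1 336.3] [83.4 22.6] -79.7 knob [0.4399 0.3047 0.1993]
at [ 0.4578 -0.0914  0.2749] phi 175.12 tilt [0.0006 0.0005]
16 x [0,0,0,0,0,0.98,50]
6 x [0.7,0.55,0.01,0,0,0,50]
3 x [0,-0.01,0.54,0,0,0,50]
```

View pics/p5c.png

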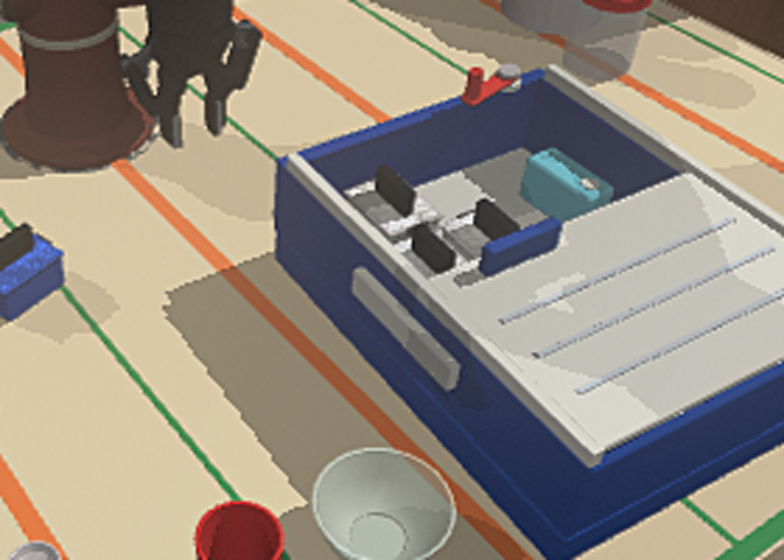

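The ice brick at (565,185) and three tins at (395,195), (430,250) and (490,225) stand upright in the compartment. The hatch is open and the bowl and cup have not moved, so I'll close the hatch.

Call:
jog_arm:
  commands: [0,0,0,0,0,0.98,50,0,0,0,0,0,0.98,50,0,0,0,0,0,0.98,50,0,0,0,0,0,0.98,50,0,0,0,0,0,0.98,50,0,0,0,0,0,0.98,50,0,0,0,0,0,0.98,50,0,0,0,0,0,0.98,50,0,0,0,0,0,0.98,50,0,0,0,0,0,0.98,50,0,0,0,0,0,0.98,50,0,0,0,0,0,0.98,50,0,0,0,0,0,0.98,50,0,0,0,0,0,0.98,50,0,0,0,0,0,0.98,50,0,0,0,0,0,0.98,50]

```text
t: 52.88
tool_pos: [0.458, -0.0912, 0.2753]
tool_rot: [-2.314, -2.125, -0.0]
contact_force: [-1.0, -1.2, -0.3]
opening: 0.0501
grip_force: 0.0
```

Call:
jog_arm:
  commands: [0.7,0.55,0,0,0,0,50,0.7,0.55,0,0,0,0,50,0.7,0.55,0,0,0,0,50,0.7,0.55,0,0,0,0,50,0.7,0.55,0,0,0,0,50,0.7,0.55,0,0,0,0,50,0,0,0,0,0,0,50,0,0,0,0,0,0,50]

```text
t: 53.88
tool_pos: [0.6757, 0.1431, 0.2749]
tool_rot: [-2.311, -2.128, 0.002]
contact_force: [0.5, -0.4, -0.0]
opening: 0.0502
grip_force: 0.0
```

```bash
python3 - <<'E' 2>/dev/null
from h import *
plan([(.6745,.1435,.27,85.1,50,.058),(.6745,.1435,.175,85.1,50,.04)])
E
```

```text
at [0.6757 0.1431 0.2749] phi 85.29 tilt [-0.0005 -0.001 ]
1 x [0,-0.02,0.08,0,0,0,50]
3 x [0,0,0.53,0,0,0,50]
```

Call:
jog_arm:
  commands: [0,-0.02,0.56,0,0,0,50,0,0,0.56,0,0,0,50,0,0,0.54,0,0,0,50,0,0,0,0,0,0,0,0,0,0,0,0,0,0,0,0,0,0,0,0,0,0,0,0,0,0,0,0,0,0,0,0,0,0,0]

```text
t: 54.88
tool_pos: [0.6742, 0.1418, 0.1776]
tool_rot: [-2.312, -2.126, 0.003]
contact_force: [-6.1, -2.0, -1.0]
opening: 0.0143
grip_force: 61.9
```

Call:
jog_arm:
  commands: [0,-0.3,0,0,0,0,0,0,-0.3,0,0,0,0,0,0,-0.3,0,0,0,0,0,0,-0.3,0,0,0,0,0,0,-0.3,0,0,0,0,0,0,-0.3,0,0,0,0,0,0,-0.3,0,0,0,0,0,0,-0.3,0,0,0,0,0,0,-0.3,0,0,0,0,0,0,-0.3,0,0,0,0,0,0,-0.3,0,0,0,0,0,0,-0.3,0,0,0,0,0,0,0,0,0,0,0,0,0,0,0,0,0,0,0]

```text
t: 56.62
tool_pos: [0.4596, 0.159, 0.1776]
tool_rot: [2.311, 2.124, -0.002]
contact_force: [-2.9, -4.6, -0.8]
opening: 0.0148
grip_force: 61.9
```

Call:
jog_arm:
  commands: [0,-0.1,0,0,0,0,0,0,-0.1,0,0,0,0,0,0,-0.05,0,0,0,0,0,0,-0.05,0,0,0,0,0,0,0,0,0,0,0,0]

```text
t: 57.25
tool_pos: [0.4448, 0.1603, 0.1776]
tool_rot: [2.307, 2.12, 0.008]
contact_force: [10.5, -5.3, -8.5]
opening: 0.0142
grip_force: 61.0
```

Call:
jog_arm:
  commands: [0,-0.06,0,0,0,0,0,0,0,0,0,0,0,0]

```text
t: 57.5
tool_pos: [0.4448, 0.1603, 0.1777]
tool_rot: [2.302, 2.114, 0.02]
contact_force: [27.1, -5.0, -17.6]
opening: 0.0145
grip_force: 60.3
```

Call:
jog_arm:
  commands: [0,0.13,0,0,0,0,0,0,0,0,0,0,0,40,0,0,0,0,0,0,40,0,0,-0.4,0,0,0,40,0,0,-0.8,0,0,0,0,0,0,-0.8,0,0,0,0,-0.5,-0.8,0,0,0,0,0,0,0,0,0,0,0,0,0,0,0,0,0,0]

```text
$.commands: bad value
```

```bash
python3 - <<'E' 2>/dev/null
from h import *
st();look("p6");print(cool(-.09,-.08),cool(-.125,.13))
E
```

```text
t 57.5 pos [0.4448 0.1603 0.1777] rot [2.302 2.114 0.02 ] F [ 27.05  -5.01 -17.56] op 0.0145 g 60.3
top
 handle 76 [ 288.1 -436. ] [58.8 14.5] -67.3 ztop 0.087 px [377. 282.]
 handle 75 [ 265.9 -224. ] [59.6 13.9] -74.0 ztop 0.087 px [315. 288.]
 grip [441.2 130.9] [25.6 13.5] 83.1
 latch [402.6 279.3] [185.5  33.5] 66.9 knob [0.3707 0.2054 0.5069]
scene
 handle 59 [454.   52.4] [67.7  4.6] -6.8 ztop 0.139 px [308. 172.]
 handle 86 [ 269.2 -223.7] [60.7 16. ] -75.4 ztop 0.085 px [203. 185.]
 handle 102 [ 291.7 -436.7] [59.1 15.9] -67.7 ztop 0.086 px [140. 216.]
 grip [445.4 162.1] [86.3 17.4] 82.5
 latch [434.9 239.8] [250.   27.2] 89.2 knob [0.4381 0.2927 0.2203]
[0.44449557 0.1624799 ] [0.42756104 0.374702  ]
```

Call:
jog_arm:
  commands: [0,0.13,0,0,0,0,0,0,0,0,0,0,0,40,0,0,0,0,0,0,40,0,0,-0.4,0,0,0,40,0,0,-0.8,0,0,0,40,0,0,-0.8,0,0,0,40,0,0,0,0,0,-0.75,40,0,0,0,0,0,-0.75,40,0,0,0,0,0,-0.75,40,0,0,0,0,0,0,40]

```text
t: 58.85
tool_pos: [0.4461, 0.1618, 0.2967]
tool_rot: [2.059, 2.371, 0.003]
contact_force: [0.0, 0.3, 0.2]
opening: 0.0401
grip_force: 0.0
```

```bash
python3 - <<'E' 2>/dev/null
from h import *
st();look("p7")
plan([(.4375,.3055,.29,98,40,.058),(.4375,.3055,.178,98,40,.04)])
E
```

```text
t 58.85 pos [0.4461 0.1618 0.2967] rot [2.059 2.371 0.003] F [0.01 0.26 0.24] op 0.0401 g 0.0
top
 handle 78 [ 288.3 -435.9] [58.6 14.6] -67.8 ztop 0.087 px [377. 282.]
 handle 77 [ 265.9 -224.1] [60.2 14.9] -74.9 ztop 0.088 px [315. 288.]
 grip [445.4 147. ] [60.2 14.2] 85.4
scene
 handle 60 [453.1  53.2] [62.6  5.1] -2.5 ztop 0.139 px [308. 172.]
 handle 86 [ 269.1 -224. ] [60.3 16.4] -75.4 ztop 0.085 px [203. 185.]
 handle 102 [ 291.4 -437. ] [59.1 15.7] -65.5 ztop 0.086 px [140. 216.]
 grip [450.9 161.9] [89.3 16.2] 85.0
 latch [435.8 331.6] [70.9 20.5] -79.2 knob [0.4392 0.3056 0.1998]
at [0.4461 0.1617 0.2964] phi 98.03 tilt [0.0003 0.0012]
3 x [0.8,0.06,0.04,0,0,0,40]
3 x [0,0,0.62,0,0,0,40]
```

Call:
jog_arm:
  commands: [0,0.27,0,0,0,0.75,0,0,0.27,0,0,0,0.75,0,0,0.27,0,0,0,0.75,0,0,0,0.6,0,0,0,0,0,0,0.6,0,0,0,0,0,0,0.75,0,0,0,0,0,0,0,0,0,0,0,0,-0.15,0,0,0,0,0,0,-0.15,0,0,0,0,0,0,-0.1,0,0,0,0,0,0,0,0,0,0,0,0]

```text
t: 60.32
tool_pos: [0.4705, 0.1669, 0.1798]
tool_rot: [2.312, 2.126, 0.003]
contact_force: [-0.1, -0.9, -0.4]
opening: 0.0003
grip_force: 0.0
```

Call:
jog_arm:
  commands: [0,-0.07,0,0,0,0,0,0,-0.07,0,0,0,0,0,0,0,0,0,0,0,0]

```text
t: 60.7
tool_pos: [0.4669, 0.1671, 0.1799]
tool_rot: [2.307, 2.119, 0.017]
contact_force: [17.7, -0.8, -7.1]
opening: -0.0002
grip_force: 8.7
```

Call:
jog_arm:
  commands: [0,-0.05,0,0,0,0,0,0,-0.05,0,0,0,0,0,0,0,0,0,0,0,0]

```text
t: 61.08
tool_pos: [0.4666, 0.1671, 0.1804]
tool_rot: [2.3, 2.11, 0.035]
contact_force: [40.1, 0.5, -20.0]
opening: -0.0
grip_force: 19.5
```

Call:
jog_arm:
  commands: [0,0.3,0,0,0,0,0,0,0.1,0,0,0,0,0,0,0,-0.6,0,0,0,40,0,0,-0.6,0,0,0,40,0,0,-0.65,0,0,0,40,0,0,0,0,0,-0.75,40,0,0,0,0,0,-0.75,40,0,0,0,0,0,-0.75,40,0,0,0,0,0,0,40]

```text
t: 62.2
tool_pos: [0.4796, 0.166, 0.2896]
tool_rot: [-2.06, -2.371, 0.001]
contact_force: [-0.0, -0.5, -0.2]
opening: 0.0401
grip_force: 0.0
```

```bash
python3 - <<'E' 2>/dev/null
from h import *
st();look("p8")
plan([(.4375,.3055,.29,98,40,.058),(.4375,.3055,.178,98,40,.04)])
E
```

```text
t 62.2 pos [0.4796 0.166  0.2896] rot [-2.060e+00 -2.371e+00  1.000e-03] F [-0.02 -0.47 -0.15] op 0.0401 g 0.0
top
 handle 76 [ 288.2 -436.6] [59.  14.5] -65.4 ztop 0.087 px [377. 282.]
 handle 75 [ 265.3 -224.1] [59.6 14.2] -74.5 ztop 0.086 px [315. 288.]
 grip [442.6 146.4] [57.8 14.5] 85.5
 latch [437.6 246.6] [127.9  16. ] -87.3 knob [0.435  0.269  0.2995]
scene
 handle 59 [454.2  52.8] [68.5  4.2] -2.7 ztop 0.139 px [308. 172.]
 handle 84 [ 269.4 -223.9] [61.3 15.9] -74.2 ztop 0.086 px [203. 185.]
 handle 104 [ 292.2 -435.8] [58.7 16.8] -64.3 ztop 0.085 px [140. 216.]
 grip [446.2 162.5] [88.1 18.5] 84.3
 latch [436.5 329.5] [70.9 21.1] -80.4 knob [0.4402 0.3046 0.2006]
at [0.4798 0.166  0.2896] phi 98.02 tilt [ 0.     -0.0006]
3 x [0.8,-0.12,0,0,0,0,40]
3 x [0,0,0.62,0,0,0,40]
```

Call:
jog_arm:
  commands: [0.8,-0.12,0,0,0,0,40,0.8,-0.12,0,0,0,0,40,0.8,-0.12,0,0,0,0,40,0,0,0,0,0,0,40,0,0,0.62,0,0,0,40,0,0,0.62,0,0,0,40,0,0,0.62,0,0,0,40,0,0,0,0,0,0,0,0,0,0,0,0,0,0,0,0,0,0,0,0,0,0,0,0,0,0,0,0,0,0,0,0,0,0,0]
  newtons: 25

```text
t: 63.8
tool_pos: [0.4378, 0.3043, 0.1769]
tool_rot: [2.059, 2.372, -0.006]
contact_force: [-0.1, -6.0, -16.5]
opening: 0.0171
grip_force: 25.7
```

Call:
jog_arm:
  commands: [0.005,0.112,0,0,0,-0.96,0,0.005,0.112,0,0,0,-0.96,0,0.005,0.112,0,0,0,-0.96,0,0.005,0.112,0,0,0,-0.96,0,0.005,0.112,0,0,0,-0.96,0,0,0,0,0,0,0,0]

```text
t: 64.55
tool_pos: [0.4693, 0.3175, 0.177]
tool_rot: [-1.438, -2.793, 0.002]
contact_force: [2.3, -2.5, -19.4]
opening: 0.0168
grip_force: 25.4
```

Call:
jog_arm:
  commands: [0.005,0.112,0,0,0,-0.96,0,0.005,0.112,0,0,0,-0.96,0,0.005,0.112,0,0,0,-0.96,0,0.005,0.112,0,0,0,-0.96,0,0.005,0.112,0,0,0,-0.96,0,0.005,0.112,0,0,0,-0.96,0,0.005,0.112,0,0,0,-0.96,0,0.005,0.112,0,0,0,-0.96,0,0,0,0,0,0,0,0]

```text
t: 65.68
tool_pos: [0.497, 0.3625, 0.177]
tool_rot: [-0.288, -3.127, -0.001]
contact_force: [0.4, 0.7, -20.3]
opening: 0.0165
grip_force: 25.4
```

Call:
jog_arm:
  commands: [0.005,0.112,0,0,0,-0.96,0,0,0.05,0,0,0,0,0,0,0,0,0,0,0,0]

```text
t: 66.05
tool_pos: [0.4978, 0.3691, 0.1769]
tool_rot: [-0.141, -3.135, 0.01]
contact_force: [-2.6, -9.6, -16.9]
opening: 0.017
grip_force: 25.8
```

Call:
jog_arm:
  commands: [0,-0.04,0,0,0,0,0,0,0,0,0,0,0,36,0,0,0,0,0,0,36,0,0,0,0,0,0,36,0,0,-0.3,0,0,0,36,0,0,-0.7,0,0,0,36,0,0,-0.9,0,0,0,36,0.8,0,0,0,0,0,36,0.8,0,0,0,0,0,36,0,0,0,0,0,0,36,0,0,0,0,0,0,36]

```text
t: 67.42
tool_pos: [0.4037, 0.3777, 0.2937]
tool_rot: [0.134, 3.137, 0.002]
contact_force: [0.8, -0.3, -0.4]
opening: 0.0359
grip_force: 0.0
```

```bash
python3 - <<'E' 2>/dev/null
from h import *
st();look("p9")
E
python3 -c "
import cv2;a=cv2.imread('pics/p9_scene.png')[60:330,140:540];cv2.imwrite('pics/p9c.png',cv2.resize(a,(800,540),interpolation=cv2.INTER_CUBIC))"
```

```text
t 67.42 pos [0.4037 0.3777 0.2937] rot [1.340e-01 3.137e+00 2.000e-03] F [ 0.82 -0.3  -0.4 ] op 0.0359 g 0.0
top
 handle 75 [ 287.8 -435.8] [58.  14.1] -65.0 ztop 0.087 px [377. 282.]
 handle 74 [ 265.7 -223.8] [59.8 13.9] -75.3 ztop 0.088 px [315. 288.]
 grip [444.  162.7] [90.3 14.6] 85.2
 latch [428.9 388.2] [157.9  39. ] -14.3 knob [0.4622 0.3808 0.3029]
scene
 handle 63 [454.3  52.3] [67.8  3.4] -3.0 ztop 0.14 px [308. 171.]
 handle 84 [ 268.9 -224.7] [61.5 17.3] -75.7 ztop 0.086 px [203. 185.]
 handle 109 [ 291.5 -437.3] [59.8 18.1] -67.0 ztop 0.085 px [140. 216.]
 grip [446.8 161.6] [86.6 16.3] 84.8
 latch [474.1 370.8] [69.3 21.1] -4.0 knob [0.4988 0.3681 0.2005]
```

View pics/p9c.png

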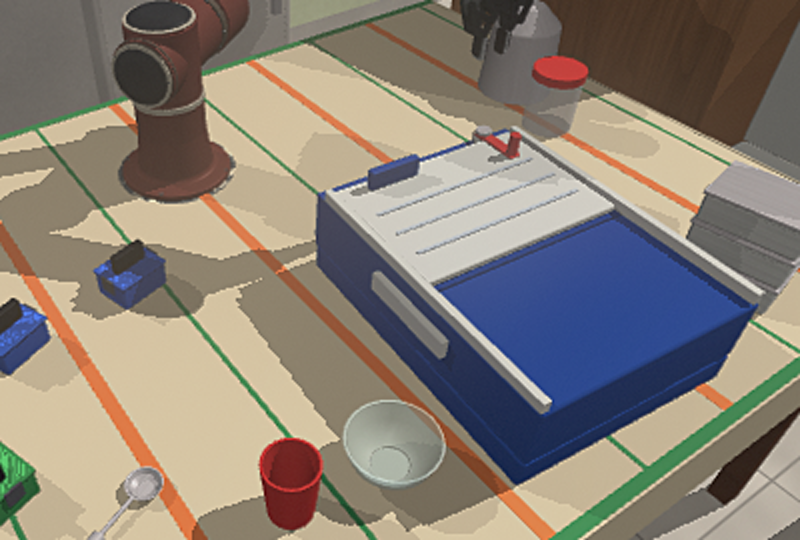

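The hatch is shut, with its bar at (392,170). The red lever lies over it at (505,145), and the bowl, cup and spoon have not moved. I'm handing the job in.

```bash
python3 -c "
from station import job;print(job.finish_job())"
```

```text
the job is handed in; nothing more can be done
None
```

The ice brick and all three tins (about 390, 500 and 616 g) are in the cooler, the hatch is shut and latched, the bowl, cup and spoon were left alone, and the job is handed in; no verdict came back.

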